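Prop the drying box open and lay the oiled offcuts in it

ROBOT

A 7-joint arm with a two-finger parallel gripper is mounted at the origin on the work surface; the furniture and walls round the work are solid. World frame = base frame: x ahead of the robot, y to its left, z up, the work surface at z = 0. Lengths are in m, angles in rad, forces in N, time in s.
With the tool pointing down it reaches from about 0.425 to 0.925 m from the base axis. Payload 6.8 kg.
Tool frame: the origin (TCP) lies on the front face of the gripper's body, between the roots of the fingers; the fingertips stand 73 mm ahead of it and the grasp point (between the pads) lies 54 mm ahead of it; z points along the fingers, x is the direction in which the jaws open and shut, and the axes are right-handed (so a half turn about z gives the same grasp; the last joint's range is limited). The gripper opens to 85 mm and grips with 20 to 120 N. Pads are 22 mm wide; open, the fingers measure 114 mm over their backs; the gripper's body (76 mm by 85 mm) begins 54 mm behind the grasp point. The pads swing forward as they close: fully open they stand 13 mm farther back than shut.
Start: joints at [-1.373, 0.477, 0.022, 1.555, -0.011, 1.109, -0.083], TCP at [0.203, 0.644, 0.304] pointing down, gripper open.
Joint ranges: [-2.96, 2.96], [-0.34, 2.1], [-1.41, 1.46], [0.24, 2.44], [-1.37, 4.51], [0.17, 1.92], [-2.96, 2.96]. Speed limits (rad/s): [2.39, 2.39, 3.14, 3.14, 3.14, 3.14, 3.14].

INTERFACE

Orientations are given as a unit quaternion [w, x, y, z].
In Python, from station import get_obs, read_camera, hand_in gives the robot as it stands. The module is installed in compiled form; this text tells all that it offers.
- The arm moves only by the shell command python3 -m creep 'ROWS' [FORCE]. ROWS is JSON, a list that holds one entry, the list of rows, each a list of 7 numbers: the turn, a rotation vector about the tool's x, y, z in rad, then the shift along the tool's x, y, z in m, then the finger opening in m, from 0 to 0.0854. A call has 1 to 20 rows; each row shifts and turns the pose as measured when the row begins, along the tool's axes as they then stand; what a row does not reach is not made up. A row lasts 1/12 s, in which the tool goes at most 41.7 mm and 7.16 degrees, less where a joint would pass 70% of its speed; a pose out of reach is approached as far as the arm can. A call is refused whole if a number of a shift passes 0.0417 or a number of a turn 0.125, either way. A call with a gripper value outside its range is refused whole. The fingers move at their own pace and stop on an object; FORCE is the grip in N (left out, the last holds). Time passes only in rows, so rows that do not move let the fingers close. It gives the time, the measured TCP pose, the force and the opening at its end, in the units of the state.
- get_obs(): the state, without advancing time (a new reading comes with each control period).
- read_camera(name): name is "scene" or "top" or "wrist"; returns a dict with "color" (480x640x3 uint8, red, green, blue), "range_z" (480x640 float32, m along the optical axis (not along the pixel's ray), 0 where there is no reading), "fovy" (degrees; the focal length in pixels is half the picture's height over the tangent of half this angle, whatever the lens; pixels are square), "cx", "cy" (the principal point, pixels), "rvec" (rotation vector, rad) and "tvec" (3), from world to camera coordinates, as OpenCV has them. Camera axes: x right, y down, z forward; pixel columns grow to the right and rows downward; lengths in m; the calibration is good to about 2 mm. The wrist camera is an equidistant fisheye: a pixel r from the principal point sees the ray r / f radians off the axis. A picture is of the moment at which its call begins.
- hand_in(): hands the job in, once; it reports no verdict.
The state is a dict: "t": time; "q": joint angles; "joint_vel": joint speeds; "joint_torque": joint torques, N m; "eef_pos": TCP position; "tool_rot": TCP orientation; "contact_force": force on the tool from outside, world axes, zero at the start; "torque": the same for the moment, N m; "gripper_width": opening from 0.0 (shut) to 1.0 (fully open).
Only numpy, scipy, OpenCV 4.12 (cv2) and the standard library are available. Lean on these libraries where they do the work, as an engineer would, in place of code of your own. Each camera call takes 0.05 s, during which the arm holds its last target.

TASK

Lift the lid of the plywood drying box by its bar handle until it leans just past upright, where the eye of the lid's stay arm lines up with the hole in the aluminium guide block on the box's right side, and push the wooden-handled pin through both, fully home, so that the lid is locked. Only then lay all the small wooden pieces from the bench (three or four: short offcuts and perhaps a piece of dowel) in the box, flat on its slatted floor, side by side and not on top of one another, leaving the pin in place. Leave the sanding block and the tape roll where they are.

Things in the scene. Friction and masses are not known exactly. Their poses are not given: they have to be found in the camera images.
- box_lid (a joint): Angle of the box's lid in rad: 0 shut, growing as it opens, stop at 2.3. The hinge is stiff (about 0.4 N m) and stays where it is left. The holes line up at 1.75 (100 degrees).
- box_floor (a point): Centre of the top of the drying box's slatted floor, 10 mm above the bench. The box is plywood and fixed: 140 mm (its x) by 250 mm (its y) outside, walls 7 mm thick, rim 58 mm above the bench. Axes: x from front to hinge side (the hinge side is away from the robot), y to the box's left, z up.
- box_hinge (a point): Middle of the hinge line, along the box's y axis, at the far rim, 62 mm above the bench; same axes as the box. The lid turns about +y: its front edge goes up and then back.
- lid_bar (a point): Middle of the lid's bar handle: a round steel bar 12 mm thick, along the box's y axis, 90 mm free between two posts, 186 mm from the hinge and 40 mm beyond the lid's front edge, in the plane of the lid. It juts out in front of the box when the lid is shut, so it can be straddled from above at every lid angle. At the set angle it is about 245 mm above the bench.
- guide_hole (a point): Centre of the outer mouth (right side) of the hole in the aluminium guide block on the box's right (-y) side, about 50 mm above the bench. Box axes: the pin enters along +y. Hole 11 mm in diameter with a chamfered mouth, block 24 mm thick, 34 mm wide, 66 mm high; then a 2 mm gap to the stay arm. Behind the arm there are about 16 mm free up to the box's wall.
- stay_eye (a point): Centre of the 11 mm eye in the lid's stay arm, a dark steel arm 5 mm thick that turns with the lid, 45 mm from the hinge line. At the set lid angle it lies on the guide hole's axis, 29 mm in from the outer mouth.
- pin_grip (a point): Centre of the locking pin's square wooden handle, 45 mm long and 24x24 mm. Its x axis points along the pin from the handle to the shaft's tip. Lying on the bench its centre is 12 mm up. Mass about 60 g.
- pin_tip (a point): Tip of the pin's steel shaft: 8 mm in diameter, 42 mm long from the handle's end face, last 6 mm tapered to 4 mm; 64.5 mm from the handle's centre. Fully home, the handle's end face meets the guide block and the tip is 42 mm inside the hole's outer mouth.
- pin: The locking pin (origin on the underside of its handle). A wall with a conduit stands on the robot's right (from y -0.40 at x 0.27): keep the elbow clear of it.
- piece_wide_mid (a point): Flat pine offcut, 42 mm wide, 85 mm long, 18 mm high. Centre, half-way up; long axis along its y, width along its x. About 40 g. May be absent.
- piece_small_mid (a point): Small square pine offcut, 18 mm wide, 45 mm long, 18 mm high. Centre, half-way up; long axis along its y, width along its x. About 40 g. May be absent.
- piece_thick_mid (a point): Thick square pine offcut, 28 mm wide, 70 mm long, 28 mm high. Centre, half-way up; long axis along its y, width along its x. About 40 g. May be absent.
- piece_dowel_mid (a point): Piece of dowel, 12 mm thick, 80 mm long; it does not roll. Centre, half-way up; long axis along its y, width along its x. About 40 g. May be absent.
- piece_wide: The same piece as piece_wide_mid; origin at the centre of its underside. The pieces lie left of the long batten (21 mm high, y 0.19 to 0.24). The bench vice is close by on their left (about x 0.53 to 0.65, from y 0.40 outwards, 105 mm high): keep the gripper's body clear, taking a piece near its right end if it lies far left.
- piece_small: The same piece as piece_small_mid; origin at the centre of its underside.
- piece_thick: The same piece as piece_thick_mid; origin at the centre of its underside.
- piece_dowel: The same piece as piece_dowel_mid; origin at the centre of its underside.
- sanding_block: Bystander: brown sanding block 61x105x31 mm; origin at its underside. Leave it alone.
- tape_roll: Bystander: roll of tape 103 mm across, 26 mm high; origin at its underside. Leave it alone.

How it is judged:
On the way, in this order (a step that is already met when the one before it is completed fails the run):
1. the lid is raised to the set angle, 100 degrees, within 5 (value of joint box_lid between 1.66 and 1.84 rad), for 0.3 s.
2. the pin is through guide hole and arm eye, fully home (within 8 mm), with the lid at the set angle (all of step 1 and y of pin_tip in the frame of guide_hole between 0.034 and 0.06 m and x of pin_tip in the frame of guide_hole between -0.008 and 0.008 m and z of pin_tip in the frame of guide_hole between -0.008 and 0.008 m and angle between the x axis of pin_grip and the y axis of guide_hole, either way round below 0.2 rad), for 0.3 s.
3. all pieces lie in the box, flat on its floor, with the pin still in (all of step 2 and x of piece_wide_mid in the frame of box_floor between -0.063 and 0.063 m and y of piece_wide_mid in the frame of box_floor between -0.118 and 0.118 m and z of piece_wide_mid in the frame of box_floor between 0 and 0.014 m and x of piece_small_mid in the frame of box_floor between -0.063 and 0.063 m and y of piece_small_mid in the frame of box_floor between -0.118 and 0.118 m and z of piece_small_mid in the frame of box_floor between 0 and 0.014 m and x of piece_thick_mid in the frame of box_floor between -0.063 and 0.063 m and y of piece_thick_mid in the frame of box_floor between -0.118 and 0.118 m and z of piece_thick_mid in the frame of box_floor between 0 and 0.019 m and x of piece_dowel_mid in the frame of box_floor between -0.063 and 0.063 m and y of piece_dowel_mid in the frame of box_floor between -0.118 and 0.118 m and z of piece_dowel_mid in the frame of box_floor between 0 and 0.011 m), for 0.2 s.
At the end, for the whole second after the job is handed in: The lid stands at 1.66 to 1.84 rad; the pin's tip is 34 mm or more inside the guide hole's outer mouth, the pin within 0.2 rad of the hole's axis; every piece present lies in the box with its centre no more than 5 mm higher than lying on the floor makes it; all at rest (all of step 3 and linear speed of each of pin, piece_wide, piece_small, piece_thick, piece_dowel below 0.03 m/s); the robot touches nothing.
It fails at once if the sanding block is moved by more than 30 mm (distance of sanding_block from where it was at the start of the episode above 0.03 m).
It fails at once if the tape roll is moved by more than 30 mm (distance of tape_roll from where it was at the start of the episode above 0.03 m).
Of piece_wide, piece_small, piece_thick, piece_dowel only 3 to 4 are there at a start; the rules pass over those that are not, and their reading is None.
At some moment in a run one of piece_wide, piece_small, piece_thick, piece_dowel may be knocked a few centimetres aside while the robot is not near it.
Once in a run the grip may slacken for a moment while it holds something.
It also fails if it takes over 210 s, if anything falls off the work surface, if the arm or the gripper's body presses on something with over 40 N, if the wrist force passes 120 N, or if a joint passes its speed limit or range.

## Working session

There is one attempt and no reset: what is moved stays moved. The work goes in short steps, Python scripts to look and compute and a shell command to move; the robot and the scene stay as the last step left them, time stands still between calls to the robot, and variables do not carry over. Pictures are saved under pics/ and viewed, and the job is handed in when it is done.

```bash
ls; mkdir -p pics
cat > h.py <<'E'
import numpy as np, cv2
from station import get_obs, read_camera, hand_in
from scipy.spatial.transform import Rotation as R
def cam(n):
    c=read_camera(n); c['f']=240/np.tan(np.radians(c['fovy'])/2); c['n']=n
    c['Rm']=cv2.Rodrigues(np.array(c['rvec'],float))[0]; return c
def save(c,name,box=None,k=1):
    im=cv2.cvtColor(c['color'],cv2.COLOR_RGB2BGR)
    if box: im=im[box[1]:box[3],box[0]:box[2]]
    if k!=1: im=cv2.resize(im,None,fx=k,fy=k,interpolation=cv2.INTER_CUBIC)
    cv2.imwrite('pics/'+name+'.png',im)
def ray(c,u,v):
    x=(u-c['cx'])/c['f'];y=(v-c['cy'])/c['f']
    if c['n']=='wrist':
        r=np.hypot(x,y); s=np.sin(r)/max(r,1e-9); d=np.array([x*s,y*s,np.cos(r)])
    else: d=np.array([x,y,1.])
    return d
def px(c,u,v,z=None):
    d=ray(c,u,v); o=-c['Rm'].T@np.array(c['tvec']).ravel(); w=c['Rm'].T@d
    if z is not None: return o+w*(z-o[2])/w[2]
    D=c['range_z'][int(round(v)),int(round(u))]
    return o+w*D/d[2]
def proj(c,P):
    p=c['Rm']@np.array(P)+np.array(c['tvec']).ravel()
    if c['n']=='wrist':
        t=np.arctan2(np.hypot(p[0],p[1]),p[2]); a=np.arctan2(p[1],p[0]); return c['cx']+c['f']*t*np.cos(a),c['cy']+c['f']*t*np.sin(a)
    return c['cx']+c['f']*p[0]/p[2],c['cy']+c['f']*p[1]/p[2]
def tool():
    o=get_obs(); q=o['tool_rot']; r=R.from_quat([q[1],q[2],q[3],q[0]]); return np.array(o['eef_pos']),r,o
def delta(P,Rt=None):
    "shift in tool axes to get TCP to P; turn"
    p,r,o=tool(); s=r.inv().apply(np.array(P)-p)
    t=(r.inv()*Rt).as_rotvec() if Rt is not None else np.zeros(3)
    print('shift',s.round(4),'turn',t.round(4)); 
def st():
    p,r,o=tool(); print('t',round(o['t'],2),'p',p.round(4),'R\n',r.as_matrix().round(3),'\nF',np.round(o['contact_force'],1),'w',round(o['gripper_width'],3),'q',np.round(o['q'],2))
E
python3 - <<'E'
from h import *
st()
for n in ['scene','top','wrist']:
    c=cam(n); save(c,n+'0'); print(n,c['fovy'],c['cx'],c['cy'],-c['Rm'].T@np.array(c['tvec']).ravel(), c['Rm'].round(2).tolist())
E
```

```text
pics
t 0.0 p [0.2031 0.6432 0.3029] R
 [[ 0.301  0.954 -0.   ]
 [ 0.954 -0.301 -0.002]
 [-0.002  0.    -1.   ]] 
F [-0.4 -0.2  0.2] w 1.0 q [-1.37  0.48  0.02  1.56 -0.01  1.11 -0.08]
scene 50.155510089086675 320.51734666635394 237.99345817886262 [ 0.98825841 -0.3596687   1.20978914] [[0.69, 0.73, 0.0], [0.63, -0.6, -0.5], [-0.36, 0.34, -0.87]]
top 52.955612166903784 310.12907361675855 244.60179074665035 [0.4568697  0.06010172 1.09409025] [[0.02, -1.0, -0.03], [-1.0, -0.02, -0.06], [0.06, 0.03, -1.0]]
wrist 65.70646984690485 319.43174460739726 244.91531692353152 [0.13547047 0.66500493 0.37334671] [[0.3, 0.95, -0.0], [0.92, -0.29, 0.28], [0.27, -0.09, -0.96]]
```

View pics/scene0.png

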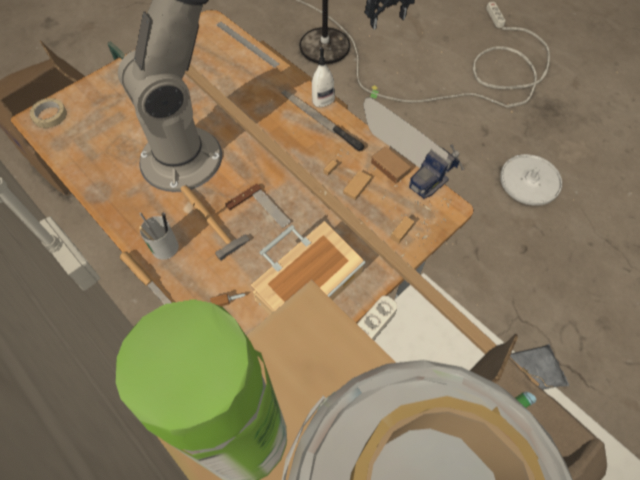

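View pics/top0.png

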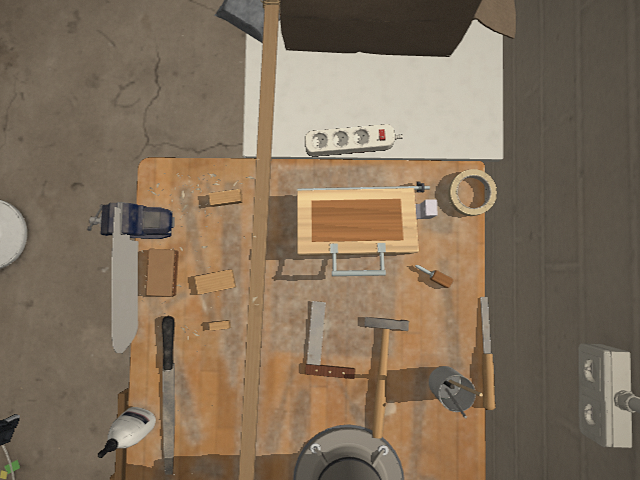

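View pics/wrist0.png

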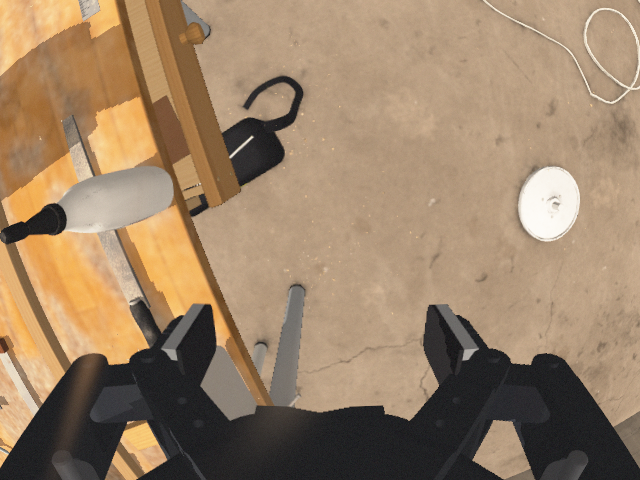

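Run:
```python
from h import *
c=cam('top'); save(c,'top1',(280,170,500,300),3.6); save(c,'top1b',(130,170,290,350),3.3)
for n,u,v in [('lidFL',298,252),('lidFR',418,252),('lidBR',415,190),('lidBL',299,189),('barL',335,274),('barR',383,273),('block',428,208),('hand',440,280),('tip',417,268),('tape',458,192),('wide',213,281),('small',215,325),('p3',220,199),('bench',270,300),('sand',160,272)]: print(n,px(c,u,v).round(4))
```

```text
lidFL [0.5005 0.1161 0.0951]
lidFR [ 5.09e-01 -1.50e-01 -5.00e-04]
lidBR [ 0.6504 -0.1428 -0.0015]
lidBL [0.6374 0.1181 0.0674]
barL [0.4562 0.039  0.1109]
barR [ 0.4599 -0.0583  0.1099]
block [ 0.5999 -0.1578  0.0671]
hand [ 0.447  -0.1937  0.0234]
tip [ 4.728e-01 -1.478e-01 -2.000e-04]
tape [ 0.6461 -0.2386  0.0034]
wide [0.4358 0.3096 0.0197]
small [0.3382 0.3022 0.0198]
p3 [0.6196 0.2972 0.0281]
bench [0.3949 0.1827 0.0019]
sand [0.4539 0.4266 0.0299]
```

View pics/top1.png

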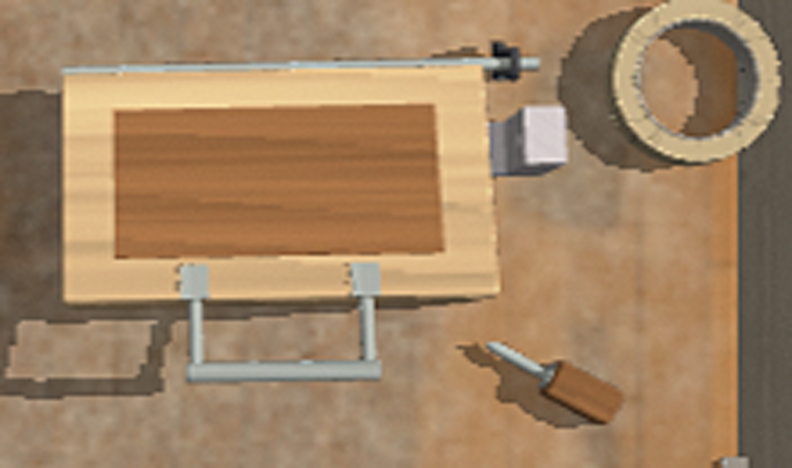

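View pics/top1b.png

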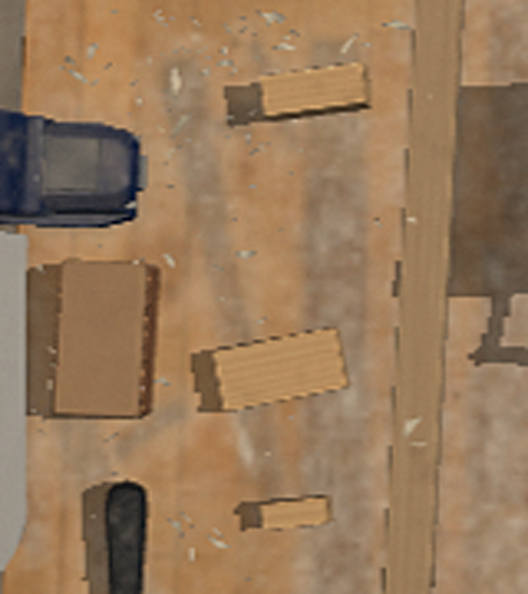

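```bash
cat >> h.py <<'E'
def cloud(c,s=1):
    v,u=np.mgrid[0:480:s,0:640:s]; D=c['range_z'][::s,::s]
    x=(u-c['cx'])/c['f'];y=(v-c['cy'])/c['f']
    if c['n']=='wrist':
        r=np.hypot(x,y); d=np.stack([x*np.sinc(r/np.pi),y*np.sinc(r/np.pi),np.cos(r)],-1)
    else: d=np.stack([x,y,np.ones_like(x)],-1)
    P=d*(D/d[...,2])[...,None]; o=-c['Rm'].T@np.array(c['tvec']).ravel()
    W=P@c['Rm']+o; W[D==0]=np.nan; return W
def rect(P):
    (cx,cy),(w,h),a=cv2.minAreaRect(P[:,:2].astype(np.float32)*1000); 
    b=cv2.boxPoints(((cx,cy),(w,h),a)); e=[b[1]-b[0],b[2]-b[1]]; e=max(e,key=np.linalg.norm)
    return np.array([cx,cy])/1000,sorted((w,h)),np.degrees(np.arctan2(e[1],e[0]))
E
python3 - <<'E'
from h import *
def sel(W,lo,hi):
    m=np.all((W>lo)&(W<hi),-1); return W[m]
for n in ['top','scene']:
    c=cam(n); W=cloud(c); print(n)
    b=sel(W,[.44,-.06,.09],[.475,.045,.13]); print('bar n',len(b)); 
    if len(b)>10:
        p=np.polyfit(b[:,1],b[:,0],1); print('bar slope',p[0],'mid',b.mean(0),'y range',b[:,1].min(),b[:,1].max(),'zmax',np.percentile(b[:,2],95))
    l=sel(W,[.49,-.11,.06],[.63,.11,.12]); 
    A=np.c_[l[:,:2],np.ones(len(l))]; k=np.linalg.lstsq(A,l[:,2],rcond=None)[0]; print('lid plane',k,len(l), rect(l))
    g=sel(W,[.55,-.19,.055],[.64,-.142,.085]); print('block',len(g),rect(g) if len(g)>5 else '', g.mean(0))
    for nm,lo,hi in [('pinh',[.4,-.24,.018],[.5,-.15,.04]),('pin',[.4,-.24,.006],[.5,-.13,.04]),('wide',[.39,.25,.012],[.49,.36,.04]),('small',[.31,.26,.012],[.36,.34,.04]),('thick',[.58,.25,.018],[.66,.35,.04]),('tape',[.55,-.35,.015],[.75,-.2,.05]),('sand',[.35,.36,.02],[.52,.5,.04])]:
        g=sel(W,lo,hi)
        if len(g)>5: print(nm,len(g),rect(g),g.mean(0).round(4))
E
```

```text
top
bar n 334
bar slope -0.005990643393896425 mid [ 0.46102897 -0.00701777  0.10931996] y range -0.05888827028423485 0.04325997718594336 zmax 0.11293527387422406
lid plane [-0.22556477 -0.00750129  0.21283455] 6330 (array([5.60509399e-01, 7.03735352e-05]), [139.3329315185547, 220.00393676757812], np.float32(89.69154))
block 212 (array([ 0.61320764, -0.1627339 ]), [27.55079460144043, 58.90805435180664], np.float32(10.689125)) [ 0.60320523 -0.16359723  0.06482534]
pinh 222 (array([ 0.45254218, -0.1936049 ]), [23.686845779418945, 57.56731414794922], np.float32(62.58983)) [ 0.4499 -0.1979  0.0228]
pin 301 (array([ 0.4591485 , -0.18079938]), [24.72709846496582, 86.32585906982422], np.float32(61.802444)) [ 0.454  -0.1898  0.0205]
wide 708 (array([0.45185449, 0.31033667]), [76.43159484863281, 85.52433776855469], np.float32(-77.801155)) [0.4349 0.3062 0.0174]
small 170 (array([0.33779706, 0.29361444]), [18.02399253845215, 44.84273147583008], np.float32(-82.301346)) [0.3381 0.2933 0.0171]
thick 414 (array([0.62334045, 0.29883728]), [28.55394744873047, 94.7906265258789], np.float32(-81.570244)
[... 788 characters left out ...]
394415, -0.18068481]), [87.70299530029297, 92.470458984375], np.float32(2.5781739)) [ 0.4556 -0.1873  0.0199]
wide 379 (array([0.43372867, 0.30548999]), [43.2930908203125, 89.4391860961914], np.float32(-77.34714)) [0.4349 0.305  0.0187]
small 89 (array([0.33721017, 0.29226553]), [19.234312057495117, 46.33675003051758], np.float32(-84.3906)) [0.3374 0.2921 0.0181]
thick 266 (array([0.62407275, 0.28727518]), [29.22977066040039, 72.51685333251953], np.float32(-82.13856)) [0.6255 0.2853 0.0281]
sand 890 (array([0.43229831, 0.44420816]), [103.49241638183594, 163.86154174804688], np.float32(-0.26162678)) [0.4487 0.4395 0.0304]<stdin>:11: RuntimeWarning: Mean of empty slice.
  ret = um.true_divide(
```

```bash
cat >> h.py <<'E'
def down(yaw): 
    x=np.array([np.cos(yaw),np.sin(yaw),0]); z=np.array([0,0,-1.]); return R.from_matrix(np.c_[x,np.cross(z,x),z])
def go(P,Rt=None):
    p,r,o=tool(); Rt=Rt or r; t=(r.inv()*Rt).as_rotvec(); s=Rt.inv().apply(np.array(P)-p)
    print('turn',t.round(4),'rows',round(np.abs(t).max()/.12,1),'| then shift',s.round(4),'rows',round(np.linalg.norm(s)/.04,1))
E
python3 - <<'E'
from h import *
go([.461,-.007,.30],down(.03))
E
```

```text
turn [4.000e-04 5.000e-04 1.235e+00] rows 10.3 | then shift [0.2382 0.658  0.0036] rows 17.5
```

```bash
python3 -m creep '[[[0,0,0.12,0,0,0,0.085],[0,0,0.12,0,0,0,0.085],[0,0,0.12,0,0,0,0.085],[0,0,0.12,0,0,0,0.085],[0,0,0.12,0,0,0,0.085],[0,0,0.12,0,0,0,0.085],[0,0,0.12,0,0,0,0.085],[0,0,0.12,0,0,0,0.085],[0,0,0.12,0,0,0,0.085],[0,0,0.12,0,0,0,0.085],[0,0,0.03,0,0,0,0.085]]]' 25
python3 -m creep '[[[0,0,0,0.016,0.033,0,0.085],[0,0,0,0.016,0.033,0,0.085],[0,0,0,0.016,0.033,0,0.085],[0,0,0,0.016,0.033,0,0.085],[0,0,0,0.016,0.033,0,0.085],[0,0,0,0.016,0.033,0,0.085],[0,0,0,0.016,0.033,0,0.085],[0,0,0,0.016,0.033,0,0.085],[0,0,0,0.016,0.033,0,0.085],[0,0,0,0.016,0.033,0,0.085],[0,0,0,0.016,0.033,0,0.085],[0,0,0,0.016,0.033,0,0.085]]]'
python3 - <<'E'
from h import *
st(); go([.461,-.007,.30],down(.03))
E
```

```text
t: 1.22
eef_pos: [0.2029, 0.6429, 0.3025]
tool_rot: [0.001, 1.0, -0.009, -0.001]
contact_force: [0.1, 0.8, 0.3]
gripper_width: 0.994
t: 2.22
eef_pos: [0.3892, 0.2359, 0.3003]
tool_rot: [-0.002, 1.0, -0.0, -0.001]
contact_force: [0.8, 1.2, -0.5]
gripper_width: 0.992
t 2.22 p [0.3892 0.2359 0.3003] R
 [[ 1.    -0.001 -0.003]
 [-0.001 -1.     0.005]
 [-0.003 -0.005 -1.   ]] 
F [ 0.8  1.2 -0.5] w 0.992 q [-1.14  0.11  0.5   2.09 -0.07  0.96 -0.6 ]
turn [-0.0049  0.0027 -0.0307] rows 0.3 | then shift [0.0645 0.2449 0.0003] rows 6.3
```

```bash
python3 -m creep '[[[0,0,0,0.01,0.035,0,0.085],[0,0,0,0.01,0.035,0,0.085],[0,0,0,0.01,0.035,0,0.085],[0,0,0,0.01,0.035,0,0.085],[0,0,0,0.01,0.035,0,0.085],[0,0,0,0.01,0.035,0,0.085],[-0.005,0.003,-0.03,0.003,0.03,0,0.085]]]'
python3 - <<'E'
from h import *
st(); go([.461,-.007,.20],down(.03))
for n in ['scene','top','wrist']: save(cam(n),n+'2')
E
```

```text
t: 2.8
eef_pos: [0.4551, -0.0176, 0.3011]
tool_rot: [-0.003, 1.0, 0.014, 0.004]
contact_force: [0.8, 0.2, -0.3]
gripper_width: 0.996
t 2.8 p [ 0.4551 -0.0176  0.3011] R
 [[ 1.     0.028  0.007]
 [ 0.028 -1.     0.005]
 [ 0.007 -0.005 -1.   ]] 
F [ 0.8  0.2 -0.3] w 0.996 q [-0.76  0.12  0.73  2.1  -0.1   0.95  0.05]
turn [-0.0052 -0.0074 -0.0017] rows 0.1 | then shift [ 0.0062 -0.0104  0.1011] rows 2.5
```

View pics/wrist2.png

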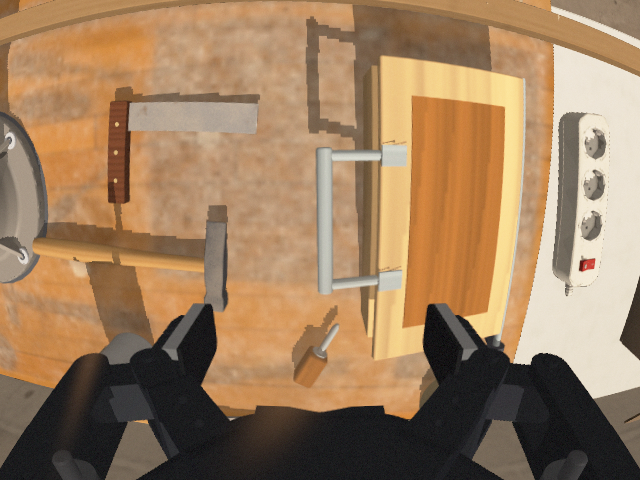

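View pics/scene2.png

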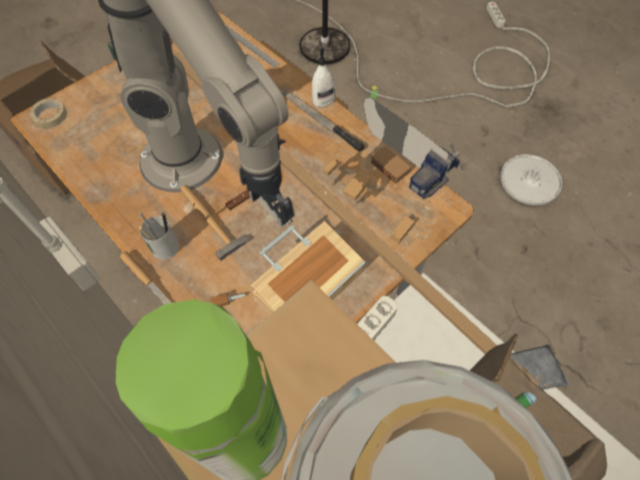

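Run:
```python
from h import *
c=cam('wrist')
for u,v in [(324,160),(324,190),(324,220),(325,250),(325,280),(395,100),(385,300),(500,120),(480,300)]: print(u,v,px(c,u,v).round(4))
```

```text
324 160 [0.4572 0.0406 0.1122]
324 190 [0.4577 0.0194 0.1112]
324 220 [ 0.4583 -0.0022  0.1114]
325 250 [ 0.4597 -0.0246  0.1113]
325 280 [ 0.4604 -0.0483  0.1109]
395 100 [0.5084 0.087  0.0977]
385 300 [ 0.5101 -0.0697  0.099 ]
500 120 [0.6066 0.0828 0.0758]
480 300 [ 0.6064 -0.0803  0.0777]
```

```bash
python3 -m creep '[[[-0.005,-0.007,0,0.004,-0.01,0.035,0.085],[0,0,0,0,0,0.035,0.085],[0,0,0,0,0,0.035,0.085],[0,0,0,0,0,0.03,0.085],[0,0,0,0,0,0,0.085]]]'
python3 - <<'E'
from h import *
st(); go([.459,-.007,.160],down(.03))
save(cam('wrist'),'wrist3')
E
```

```text
t: 3.42
eef_pos: [0.4617, 0.0053, 0.1634]
tool_rot: [-0.004, 1.0, 0.02, 0.004]
contact_force: [-0.5, -0.3, -0.5]
gripper_width: 0.998
t 3.42 p [0.4617 0.0053 0.1634] R
 [[ 0.999  0.04   0.007]
 [ 0.039 -0.999  0.009]
 [ 0.007 -0.008 -1.   ]] 
F [-0.5 -0.3 -0.5] w 0.998 q [-0.64  0.38  0.6   2.21 -0.38  0.64  0.28]
turn [-0.0083 -0.0073  0.0095] rows 0.1 | then shift [-0.0031  0.0123  0.0034] rows 0.3
```

View pics/wrist3.png

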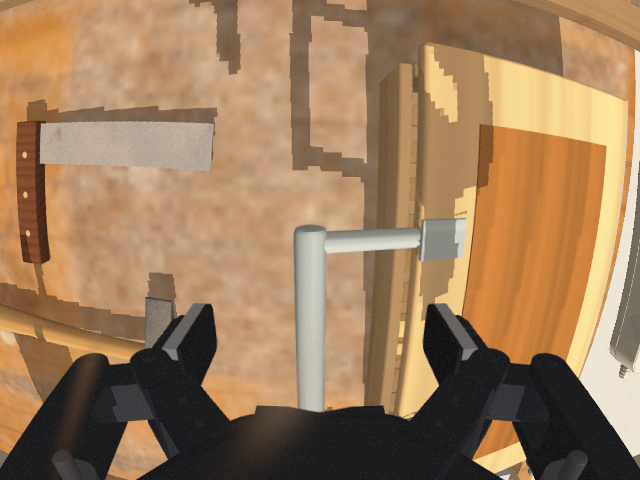

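```bash
python3 -m creep '[[[-0.008,-0.007,0,-0.003,0.012,0.004,0.085],[0,0,0,0,0,0,0.085],[0,0,0,0,0,0,0.03],[0,0,0,0,0,0,0.0],[0,0,0,0,0,0,0.0],[0,0,0,0,0,0,0.0],[0,0,0,0,0,0,0.0],[0,0,0,0,0,0,0.0],[0,0,0,0,0,0,0.0],[0,0,0,0,0,0,0.0],[0,0,0,0,0,0,0.0]]]' 25
python3 - <<'E'
from h import *
st(); go([.459,-.007,.160],down(.03))
save(cam('wrist'),'wrist4')
E
```

```text
t: 4.38
eef_pos: [0.4583, -0.0059, 0.1676]
tool_rot: [-0.003, 1.0, 0.021, 0.001]
contact_force: [-0.2, -0.1, -2.7]
gripper_width: 0.127
t 4.38 p [ 0.4583 -0.0059  0.1676] R
 [[ 0.999  0.041  0.001]
 [ 0.041 -0.999  0.006]
 [ 0.001 -0.006 -1.   ]] 
F [-0.2 -0.1 -2.7] w 0.127 q [-0.63  0.37  0.61  2.21 -0.37  0.65  0.29]
turn [-0.0063 -0.0011  0.0113] rows 0.1 | then shift [0.0007 0.0011 0.0076] rows 0.2
```

View pics/wrist4.png

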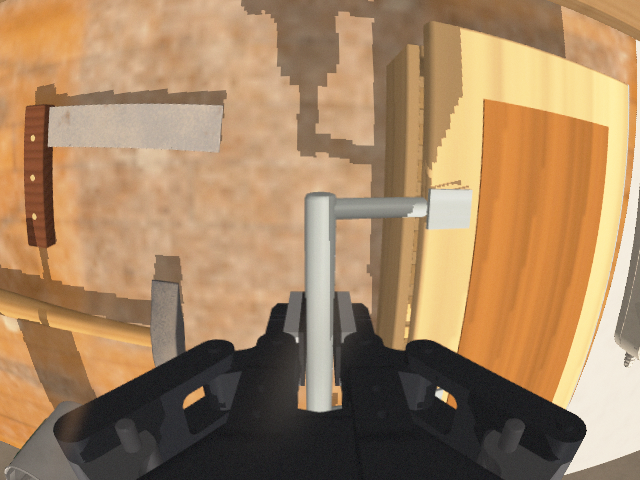

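```bash
python3 -m creep '[[[0,0,0,0.005,0,-0.018,0],[0,0,0,0.0067,0,-0.0173,0],[0,0,0,0.0084,0,-0.0166,0],[0,0,0,0.010,0,-0.0157,0],[0,0,0,0.0116,0,-0.0146,0]]]' 40
cat >> h.py <<'E'
def arc():
    p,r,o=tool(); g=p+r.apply([0,0,.058]); d=g-np.array([.640,0,.0625]); c,s=np.cos(.035),np.sin(.035)
    x=d[0]*c+d[1]*s; print('theta',np.arctan2(d[2],-x),'rad',np.hypot(x,d[2]),'ybox',-d[0]*s+d[1]*c)
E
python3 -c "
from h import *
st();arc()"
```

```text
t: 4.85
eef_pos: [0.498, -0.0044, 0.2491]
tool_rot: [-0.002, 1.0, 0.02, -0.004]
contact_force: [2.4, -0.6, -9.2]
gripper_width: 0.122
t 4.85 p [ 0.498  -0.0044  0.2491] R
 [[ 0.999  0.041 -0.007]
 [ 0.041 -0.999  0.004]
 [-0.007 -0.004 -1.   ]] 
F [ 2.4 -0.6 -9.2] w 0.122 q [-0.69  0.3   0.69  2.06 -0.26  0.87  0.19]
theta 0.7342519488769621 rad 0.19198501377945257 ybox 0.0008159221939320824
```

```bash
python3 -m creep '[[[0,0,0,0.0131,0,-0.0132,0],[0,0,0,0.0143,0,-0.0118,0],[0,0,0,0.0154,0,-0.0104,0],[0,0,0,0.0164,0,-0.0088,0],[0,0,0,0.0172,0,-0.0071,0]]]'
python3 -c "
from h import *
st();arc()"
```

```text
t: 5.27
eef_pos: [0.567, -0.0023, 0.3008]
tool_rot: [-0.004, 1.0, 0.02, -0.018]
contact_force: [-9.8, -0.3, 10.3]
gripper_width: 0.113
t 5.27 p [ 0.567  -0.0023  0.3008] R
 [[ 0.999  0.04  -0.036]
 [ 0.04  -0.999  0.007]
 [-0.035 -0.008 -0.999]] 
F [-9.8 -0.3 10.3] w 0.113 q [-0.64  0.38  0.7   1.84 -0.28  1.07  0.21]
theta 1.1763231047328662 rad 0.1953516786635276 ybox 0.0007338180464442528
```

```bash
cat >> h.py <<'E'
def lid(c=None):
    from scipy.optimize import least_squares
    c=c or cam('scene'); W=cloud(c).reshape(-1,3); cs,sn=np.cos(.035),np.sin(.035)
    d=W-np.array([.640,0,.0625]); x=d[:,0]*cs+d[:,1]*sn; y=-d[:,0]*sn+d[:,1]*cs; r=np.hypot(x,d[:,2]); th=np.arctan2(d[:,2],-x)
    m=(np.abs(y)<.115)&(r>.04)&(r<.14)&(th>.15)&(th<2.4); h=np.histogram(th[m],bins=np.arange(.1,2.45,.05)); k=h[0].argmax(); t0=h[1][k]
    mm=m&(abs(th-t0-.025)<.12); print('lid th',np.median(th[mm]),mm.sum(), 'face/plane slope', np.arctan2(*np.polyfit(r[mm]*np.sin(th[mm]),-r[mm]*np.cos(th[mm])*-1,1)[:1],1))
E
python3 -c "
from h import *
for n in ['wrist','scene','top']:
    c=cam(n); save(c,n+'5'); lid(c)"
```

```text
lid th 1.2078535467178102 11313 face/plane slope 0.4318626855602169
lid th 1.2311457570857716 2154 face/plane slope 0.4044105109773212
lid th 1.2384281593503852 490 face/plane slope 0.41107111172039346
```

View pics/wrist5.png

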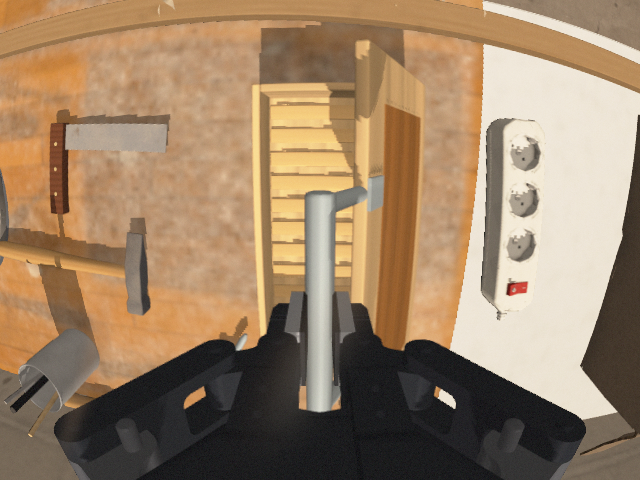

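View pics/scene5.png

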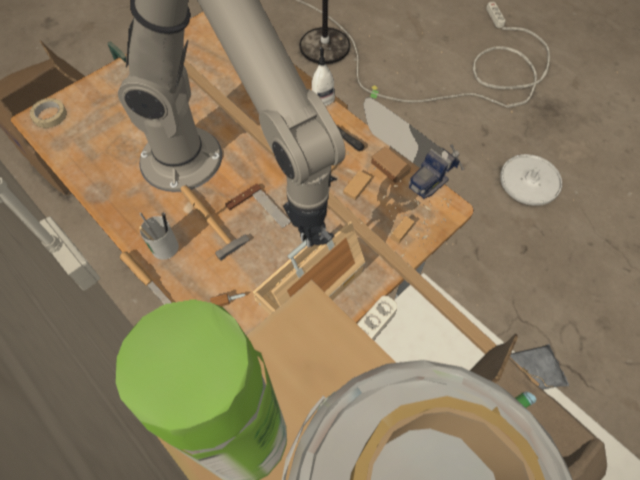

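```bash
python3 -m creep '[[[0,0.015,0,0.0175,0,-0.0062,0],[0,0.02,0,0.018,0,-0.0044,0],[0,0,0,0.0184,0,-0.0026,0],[0,0,0,0.0186,0,-0.0008,0],[0,0,0,0.010,0,0.0005,0],[0,0,0,0,0,0,0]]]'
python3 -c "
from h import *
st();arc()
for n in ['wrist','scene']:lid(cam(n))"
```

```text
t: 5.92
eef_pos: [0.6505, 0.0004, 0.3175]
tool_rot: [-0.006, 1.0, 0.02, -0.003]
contact_force: [0.4, 0.1, -2.4]
gripper_width: 0.115
t 5.92 p [6.505e-01 4.000e-04 3.175e-01] R
 [[ 0.999  0.04  -0.007]
 [ 0.04  -0.999  0.011]
 [-0.006 -0.012 -1.   ]] 
F [ 0.4  0.1 -2.4] w 0.115 q [-0.56  0.5   0.67  1.63 -0.34  1.14  0.24]
theta 1.6221853544609166 rad 0.1973058817900993 ybox 0.000747918877268338
lid th 1.596279876024477 138 face/plane slope -0.15790042686471586
lid th 1.6810785684630571 531 face/plane slope -0.03571713658264412
```

```bash
python3 -m creep '[[[0,0,0,0.014,0,0.0012,0],[0,0,0,0.012,0,0.002,0],[0,0,0,0,0,0,0],[0,0,0,0,0,0,0],[0,0,0,0,0,0,0],[0,0,0,0,0,0,0]]]'
python3 -c "
from h import *
st();arc()
for n in ['wrist','scene','top']:c=cam(n);lid(c);save(c,n+'6')
c=cam('scene');save(c,'scene6z',(240,180,400,310),5)
"
```

```text
t: 6.52
eef_pos: [0.672, 0.0008, 0.3148]
tool_rot: [-0.006, 1.0, 0.019, -0.004]
contact_force: [0.9, -0.5, -0.2]
gripper_width: 0.124
t 6.52 p [0.672  0.0008 0.3148] R
 [[ 0.999  0.038 -0.008]
 [ 0.039 -0.999  0.013]
 [-0.008 -0.013 -1.   ]] 
F [ 0.9 -0.5 -0.2] w 0.124 q [-0.54  0.54  0.66  1.58 -0.36  1.16  0.25]
theta 1.7316507112205008 rad 0.1967976360599417 ybox 0.0004286279324122297
lid th 1.7104672275470383 2826 face/plane slope -0.16178846670572777
lid th 1.7950534219112935 233 face/plane slope -0.14989618134714494
lid th 1.7188296895293445 485 face/plane slope -0.1607579215804872
```

View pics/scene6z.png

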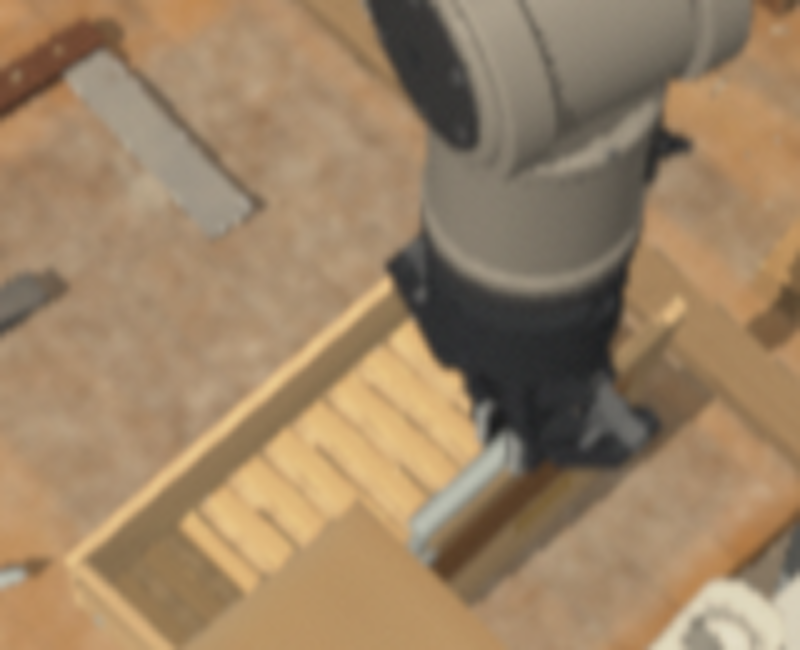

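View pics/wrist6.png

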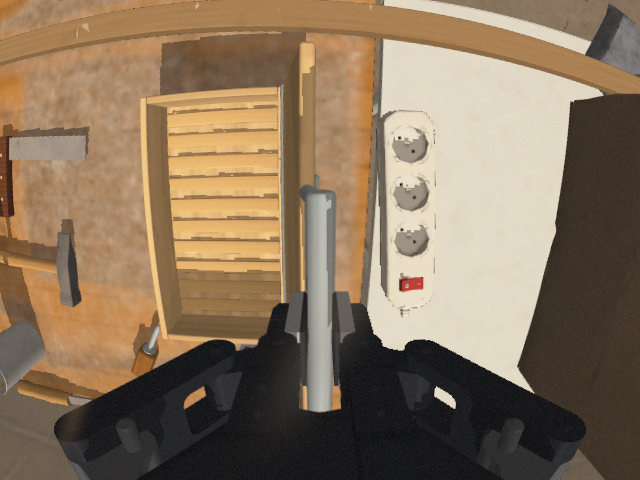

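```bash
python3 -m creep '[[[0,0,0,0.005,0,0.0008,0],[0,0,0,0,0,0,0],[0,0,0,0,0,0,0],[0,0,0,0,0,0,0]]]'
python3 -c "
from h import *
st();arc()
for n in ['wrist','scene','top']:c=cam(n);lid(c)
"
```

```text
t: 7.05
eef_pos: [0.6761, 0.0009, 0.314]
tool_rot: [-0.007, 1.0, 0.019, -0.006]
contact_force: [-1.1, -0.3, 1.7]
gripper_width: 0.113
t 7.05 p [0.6761 0.0009 0.314 ] R
 [[ 0.999  0.038 -0.012]
 [ 0.038 -0.999  0.013]
 [-0.012 -0.014 -1.   ]] 
F [-1.1 -0.3  1.7] w 0.113 q [-0.53  0.55  0.66  1.57 -0.37  1.17  0.25]
theta 1.7519155094553995 rad 0.19674618649095613 ybox 0.000422788842199954
lid th 1.7321774113827517 3255 face/plane slope -0.183207399028129
lid th 1.817054088873302 188 face/plane slope -0.17564802888360226
lid th 1.7405433793511003 504 face/plane slope -0.1795235452023842
```

```bash
python3 -m creep '[[[0,0,0,0,0,0,0.05],[0,0,0,0,0,0,0.05],[0,0,0,0,0,0,0.05],[0,0,0,0,0,0,0.05],[0,0,0,0,0,-0.03,0.05],[0,0,0,0,0,-0.03,0.05],[0,0,0,0,0,-0.03,0.05],[0,0,0,0,0,-0.01,0.05]]]'
python3 -c "
from h import *
st()
for n in ['scene','top']:c=cam(n);lid(c)
save(c,'top7',(280,170,500,300),3.6)
"
```

```text
t: 7.87
eef_pos: [0.6762, 0.001, 0.412]
tool_rot: [-0.006, 1.0, 0.019, -0.01]
contact_force: [0.2, -0.2, 1.4]
gripper_width: 0.583
t 7.87 p [0.6762 0.001  0.412 ] R
 [[ 0.999  0.039 -0.02 ]
 [ 0.039 -0.999  0.013]
 [-0.019 -0.013 -1.   ]] 
F [ 0.2 -0.2  1.4] w 0.583 q [-0.55  0.48  0.7   1.43 -0.32  1.36  0.21]
lid th 1.8195868325771392 255 face/plane slope -0.17846818463849237
lid th 1.740809112438321 400 face/plane slope -0.1814449736788777
```

View pics/top7.png

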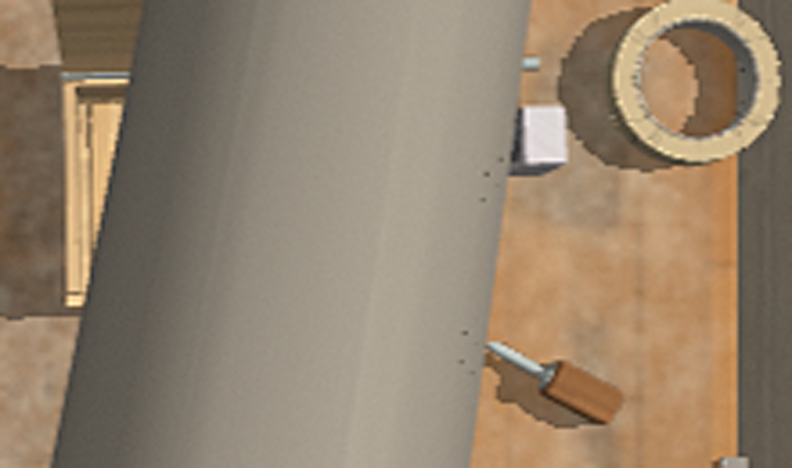

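```bash
python3 -c "
from h import *
go([.60,-.21,.30]); go([.60,-.21,.20],down(np.pi+.03)); go([.60,-.21,.20],down(np.pi+.3)); 
"
```

```text
turn [0. 0. 0.] rows 0.0 | then shift [-0.0818  0.2096  0.1087] rows 6.2
turn [-0.0324 -0.0213 -3.1324] rows 26.1 | then shift [ 0.0822 -0.2088  0.2099] rows 7.7
turn [0.0272 0.0236 2.8803] rows 24.0 | then shift [ 0.1349 -0.1794  0.2099] rows 7.7
```

```bash
python3 -m creep '[[[0,0,0,-0.013,0.035,0.012,0.085],[0,0,0,-0.013,0.035,0.012,0.085],[0,0,0,-0.013,0.035,0.015,0.085],[0,0,0,-0.013,0.035,0.018,0.085],[0,0,0.1,-0.013,0.035,0.018,0.085],[0,0,0.1,-0.012,0.03,0.018,0.085],[0,0,0.12,0,0,0,0.085],[0,0,0.12,0,0,0,0.085],[0,0,0.12,0,0,0,0.085],[0,0,0.12,0,0,0,0.085],[0,0,0.12,0,0,0,0.085],[0,0,0.12,0,0,0,0.085],[0,0,0.12,0,0,0,0.085],[0,0,0.12,0,0,0,0.085]]]'
python3 -c "
from h import *
st(); go([.60,-.21,.20],down(np.pi+.1)); 
"
```

```text
t: 9.13
eef_pos: [0.5877, -0.206, 0.2846]
tool_rot: [0.005, 0.841, -0.541, -0.026]
contact_force: [0.0, 0.4, -0.8]
gripper_width: 0.997
t 9.13 p [ 0.5877 -0.206   0.2846] R
 [[ 0.413 -0.909 -0.05 ]
 [-0.91  -0.415  0.02 ]
 [-0.039  0.037 -0.999]] 
F [ 0.   0.4 -0.8] w 0.997 q [-0.42  0.62  0.99  1.72 -0.55  1.17 -0.41]
turn [ 0.0623 -0.0086  1.8974] rows 15.8 | then shift [-0.0119 -0.0052  0.0846] rows 2.1
```

```bash
python3 -m creep '[[[0.01,0,0.12,0,0,0,0.085],[0.01,0,0.12,0,0,0,0.085],[0.01,0,0.12,0,0,0,0.085],[0.01,0,0.12,0,0,0,0.085],[0.01,0,0.12,0,0,0,0.085],[0.01,0,0.12,0,0,0,0.085],[0,0,0.12,0,0,0,0.085],[0,0,0.12,0,0,0,0.085],[0,0,0.12,0,0,0,0.085],[0,0,0.12,0,0,0,0.085],[0,0,0.12,0,0,0,0.085],[0,0,0.12,0,0,0,0.085],[0,0,0.12,0,0,0,0.085],[0,0,0.12,0,0,0,0.085],[0,0,0.12,0,0,0,0.085],[0,0,0.1,-0.006,-0.003,0.04,0.085],[0,0,0,-0.006,-0.003,0.04,0.085],[0,0,0,0,0,0,0.085]]]'
python3 -c "
from h import *
st(); go([.60,-.21,.20],down(np.pi+.1));c=cam('wrist'); save(c,'wrist8')
"
```

```text
t: 10.63
eef_pos: [0.5826, -0.2037, 0.1702]
tool_rot: [-0.013, -0.005, 1.0, 0.012]
contact_force: [0.3, 0.4, -0.1]
gripper_width: 0.993
t 10.63 p [ 0.5826 -0.2037  0.1702] R
 [[-1.    -0.009 -0.026]
 [-0.01   1.     0.023]
 [ 0.026  0.023 -0.999]] 
F [ 0.3  0.4 -0.1] w 0.993 q [-0.52  1.01  1.28  1.84 -1.05  1.22 -2.01]
turn [ 0.0246 -0.0249 -0.0904] rows 0.8 | then shift [-0.0167 -0.0081 -0.0298] rows 0.9
```

View pics/wrist8.png

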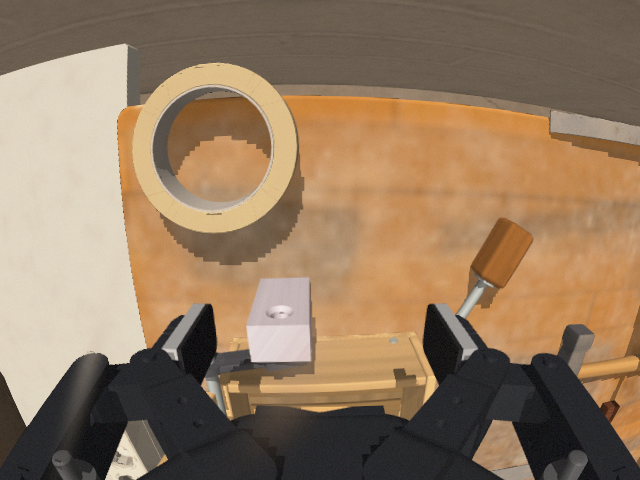

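```bash
python3 -c "
from h import *
c=cam('wrist'); save(c,'w8z',(210,260,350,380),5.5); save(c,'w8p',(440,200,560,320),5)
W=cloud(c)
for u,v in [(261,285),(306,285),(257,320),(303,320),(255,345),(280,345),(305,345),(270,312),(290,312),(279,322),(279,303),(256,330),(308,330)]: print(u,v,W[v,u].round(4))
"
```

```text
261 285 [ 0.618  -0.1763  0.0136]
306 285 [ 0.5876 -0.1769  0.0144]
257 320 [ 0.6145 -0.176   0.0614]
303 320 [ 0.5889 -0.1775  0.0636]
255 345 [ 0.6159 -0.1627  0.0667]
280 345 [ 0.6018 -0.1625  0.0658]
305 345 [ 0.5878 -0.1631  0.0665]
270 312 [ 0.6086 -0.174   0.0479]
290 312 [ 0.5967 -0.1747  0.0488]
279 322 [ 0.6018 -0.1774  0.0658]
279 303 [ 0.6037 -0.1763  0.0405]
256 330 [ 0.6148 -0.172   0.0657]
308 330 [ 0.5861 -0.1727  0.0662]
```

View pics/w8z.png

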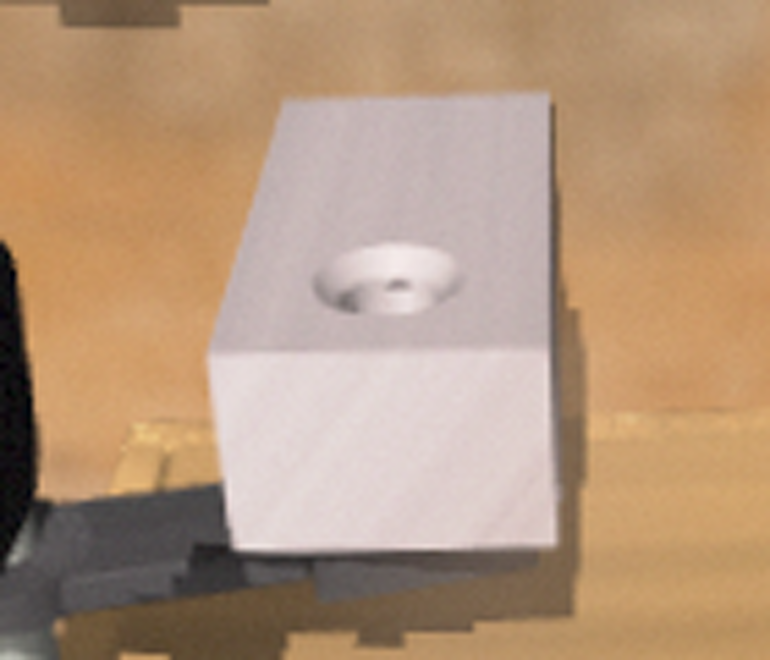

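View pics/w8p.png

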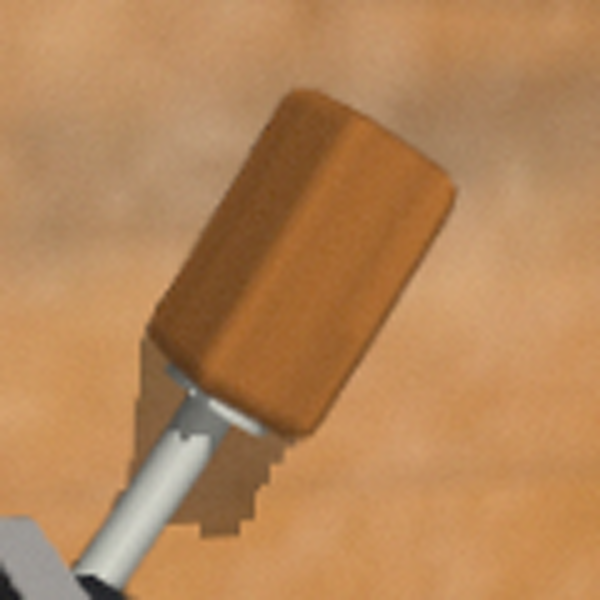

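```bash
python3 -c "
from h import *
c=cam('wrist'); 
a=px(c,248.3,324,.066);b=px(c,310.5,323.7,.066); print(a,b,'mid',(a+b)/2,'yaw',np.arctan2(a[1]-b[1],a[0]-b[0]))
d1=px(c,252,359.5,.066);d2=px(c,311,359.2,.066);print('back',d1,d2)
o=-c['Rm'].T@np.array(c['tvec']).ravel()
for uv in [(280.7,310.7),(267.3,310.7),(294.2,310.7),(280.7,303.8),(280.7,317.3)]:
  w=c['Rm'].T@ray(c,*uv); 
  for yy in [-.1765]: print(uv,(o+w*(yy-o[1])/w[1]).round(4))
t=cam('top')
print('top block', [px(t,280+u/3.6,170+v/3.6,.066).round(4) for u,v in [(526,107),(565,107),(567,162),(526,162)]])
hz=.024
print('handle', [px(c,440+u/5,200+v/5,hz).round(4) for u,v in [(370,118),(458,190),(308,435),(215,375)]])
print('handle top', [px(t,280+u/3.6,170+v/3.6,hz).round(4) for u,v in [(561,361),(622,398),(605,423),(543,383)]], px(t,280+489/3.6,170+345/3.6,.012))
W=cloud(c); m=(W[...,2]>.020)&(W[...,2]<.03)&(W[...,0]>.4)&(W[...,0]<.5)&(W[...,1]<-.15)&(W[...,1]>-.25); P=W[m]; print(len(P),P.mean(0),rect(P))
"
```

```text
[ 0.62045271 -0.17528703  0.066     ] [ 0.58587529 -0.17602183  0.066     ] mid [ 0.603164   -0.17565443  0.066     ] yaw 0.021247573030749856
back [ 0.62013499 -0.15109847  0.066     ] [ 0.58560295 -0.15203545  0.066     ]
(280.7, 310.7) [ 0.6033 -0.1765  0.0516]
(267.3, 310.7) [ 0.6112 -0.1765  0.0519]
(294.2, 310.7) [ 0.5954 -0.1765  0.0515]
(280.7, 303.8) [ 0.604  -0.1765  0.0425]
(280.7, 317.3) [ 0.6027 -0.1765  0.0597]
top block [array([ 0.6178, -0.154 ,  0.066 ]), array([ 0.6181, -0.1769,  0.066 ]), array([ 0.5853, -0.1781,  0.066 ]), array([ 0.585, -0.154,  0.066])]
handle [array([ 0.4475, -0.224 ,  0.024 ]), array([ 0.4304, -0.2139,  0.024 ]), array([ 0.4491, -0.177 ,  0.024 ]), array([ 0.4664, -0.1867,  0.024 ])]
handle top [array([ 0.4682, -0.1844,  0.024 ]), array([ 0.4462, -0.2214,  0.024 ]), array([ 0.4309, -0.2111,  0.024 ]), array([ 0.4545, -0.1735,  0.024 ])] [ 0.4774296  -0.14286544  0.012     ]
1767 [ 0.45125631 -0.20018346  0.02365279] (array([ 0.45017822, -0.19906192]), [24.966625213623047, 46.515541076660156], np.float32(64.97635))
```

```bash
python3 -m creep '[[[0,0,0,0.035,0,-0.03,0.085],[0,0,0,0.035,0,-0.03,0.085],[0,0,-0.12,0.035,0,0,0.085],[0,0,-0.12,0,0,0,0.085],[0,0,-0.12,0,0,0,0.085],[0,0,-0.12,0,0,0,0.085],[0,0,-0.12,0,0,0,0.085],[0,0,-0.12,0,0,0,0.085],[0,0,-0.12,0,0,0,0.085],[0,0,-0.12,0,0,0,0.085],[0,0,-0.12,0,0,0,0.085],[0,0,-0.12,0,0,0,0.085],[0,0,-0.12,0,0,0,0.085],[0,0,-0.12,0,0,0,0.085],[0,0,-0.12,0,0,0,0.085],[0,0,-0.12,0,0,0,0.085],[0,0,-0.12,0,0,0,0.085],[0,0,-0.12,0,0,0,0.085],[0,0,-0.12,0,0,0,0.085],[0,0,-0.12,0,0,0,0.085]]]'
python3 -c "
from h import *
st(); go([.4495,-.1992,.15],down(np.radians(-26.5)))
"
```

```text
t: 12.5
eef_pos: [0.4748, -0.229, 0.2767]
tool_rot: [-0.015, 0.902, -0.431, 0.018]
contact_force: [-0.4, 0.2, -0.9]
gripper_width: 0.994
t 12.5 p [ 0.4748 -0.229   0.2767] R
 [[ 0.628 -0.777  0.045]
 [-0.778 -0.629  0.012]
 [ 0.019 -0.043 -0.999]] 
F [-0.4  0.2 -0.9] w 0.994 q [-0.42  0.37  0.96  2.   -0.42  0.93 -0.13]
turn [-0.0382 -0.0278 -0.4281] rows 3.6 | then shift [-0.036  -0.0154  0.1267] rows 3.3
```

```bash
python3 -m creep '[[[-0.01,-0.007,-0.11,0,0,0,0.06],[-0.01,-0.007,-0.11,0,0,0,0.06],[-0.01,-0.007,-0.11,0,0,0,0.06],[-0.01,-0.007,-0.1,0,0,0,0.06],[0,0,0,-0.012,-0.005,0.035,0.06],[0,0,0,-0.012,-0.005,0.035,0.06],[0,0,0,-0.012,-0.005,0.035,0.06],[0,0,0,0,0,0,0.06],[0,0,0,0,0,0,0.06]]]'
python3 -c "
from h import *
st(); go([.4495,-.1992,.077],down(np.radians(-26.5)));c=cam('wrist');save(c,'w9')
"
```

```text
t: 13.25
eef_pos: [0.449, -0.2142, 0.1875]
tool_rot: [0.001, 0.975, -0.222, 0.017]
contact_force: [0.7, -1.1, 0.9]
gripper_width: 0.703
t 13.25 p [ 0.449  -0.2142  0.1875] R
 [[ 0.9   -0.434  0.033]
 [-0.434 -0.901 -0.01 ]
 [ 0.034 -0.005 -0.999]] 
F [ 0.7 -1.1  0.9] w 0.703 q [-0.29  0.42  0.76  2.14 -0.45  0.71  0.32]
turn [-0.0053 -0.034   0.0137] rows 0.3 | then shift [-0.0063 -0.0136  0.1105] rows 2.8
```

View pics/w9.png

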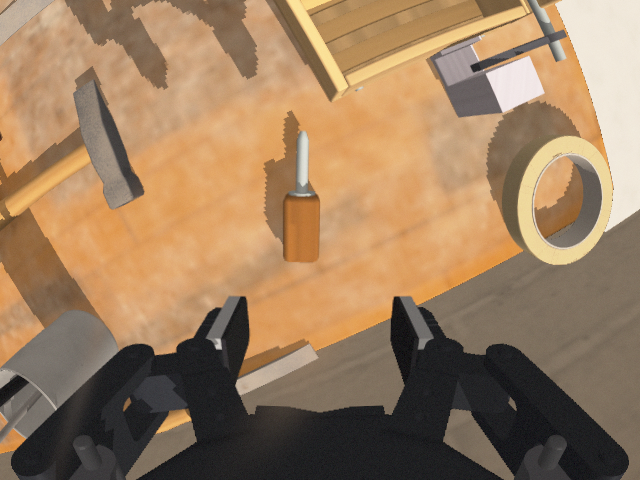

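```bash
python3 -c "
from h import *
c=cam('wrist'); W=cloud(c); m=(W[...,2]>.020)&(W[...,2]<.03)&(W[...,0]>.4)&(W[...,0]<.5)&(W[...,1]<-.15)&(W[...,1]>-.25); P=W[m]; print(len(P),P.mean(0),rect(P))
print(px(c,303,133,.012),px(c,302,190,.012), px(c,301,228,.024))
"
```

```text
2400 [ 0.44998568 -0.1975694   0.02378139] (array([ 0.44971469, -0.19789523]), [24.128538131713867, 45.88975524902344], np.float32(63.053196))
[ 0.47775354 -0.1430045   0.012     ] [ 0.46051493 -0.17680165  0.012     ] [ 0.44980509 -0.19738231  0.024     ]
```

```bash
python3 -m creep '[[[-0.005,-0.034,0.02,0,0,0,0.06],[0,0,0,0,0,0,0.06]]]'
python3 -c "
from h import *
st(); go([.4498,-.1977,.077],down(np.radians(-27)))
"
```

```text
t: 13.52
eef_pos: [0.4519, -0.2163, 0.1924]
tool_rot: [-0.0, 0.972, -0.233, 0.004]
contact_force: [1.4, 0.4, 0.5]
gripper_width: 0.703
t 13.52 p [ 0.4519 -0.2163  0.1924] R
 [[ 0.891 -0.453  0.007]
 [-0.453 -0.892 -0.001]
 [ 0.007 -0.002 -1.   ]] 
F [1.4 0.4 0.5] w 0.703 q [-0.29  0.43  0.77  2.11 -0.44  0.76  0.29]
turn [-0.0023 -0.0069  0.0011] rows 0.1 | then shift [-0.0104 -0.0156  0.1154] rows 2.9
```

```bash
python3 -m creep '[[[0,-0.007,0,-0.005,-0.008,0.02,0.06],[0,0,0,-0.005,-0.008,0.025,0.06],[0,0,0,0,0,0.025,0.06],[0,0,0,0,0,0.015,0.06],[0,0,0,0,0,0,0.06],[0,0,0,0,0,0,0.06]]]'
python3 -c "
from h import *
st(); go([.4498,-.1977,.077],down(np.radians(-27)))
"
```

```text
t: 14.02
eef_pos: [0.4619, -0.2032, 0.1159]
tool_rot: [0.0, 0.973, -0.232, 0.015]
contact_force: [-0.1, -0.6, 0.1]
gripper_width: 0.702
t 14.02 p [ 0.4619 -0.2032  0.1159] R
 [[ 0.892 -0.451  0.028]
 [-0.451 -0.893 -0.007]
 [ 0.028 -0.006 -1.   ]] 
F [-0.1 -0.6  0.1] w 0.702 q [-0.2   0.55  0.63  2.15 -0.6   0.58  0.39]
turn [-0.0063 -0.0283  0.0034] rows 0.2 | then shift [-0.0132  0.0006  0.0389] rows 1.0
```

```bash
python3 -m creep '[[[-0.006,-0.028,0.003,-0.012,0,0.0,0.06],[0,0,0,0,0,0,0.06],[0,0,0,0,0,0,0.06]]]'
python3 -c "
from h import *
st(); go([.4498,-.1977,.077],down(np.radians(-27)))
"
```

```text
t: 14.27
eef_pos: [0.4524, -0.199, 0.1195]
tool_rot: [0.0, 0.972, -0.234, 0.002]
contact_force: [0.5, 0.1, 0.6]
gripper_width: 0.702
t 14.27 p [ 0.4524 -0.199   0.1195] R
 [[ 0.891 -0.454  0.004]
 [-0.454 -0.891 -0.001]
 [ 0.004 -0.001 -1.   ]] 
F [0.5 0.1 0.6] w 0.702 q [-0.22  0.54  0.65  2.16 -0.58  0.61  0.37]
turn [-0.0009 -0.0043 -0.0004] rows 0.0 | then shift [-0.0029  0.0001  0.0425] rows 1.1
```

```bash
python3 -m creep '[[[0,-0.004,0,-0.003,0,0.02,0.06],[0,-0.005,0,-0.002,0,0.014,0.06],[0,0,0,0,0,0.004,0.06],[0,0,0,0,0,0,0.06]]]'
python3 -c "
from h import *
st(); go([.4498,-.1977,.077],down(np.radians(-27)))
"
```

```text
t: 14.6
eef_pos: [0.4508, -0.1974, 0.0845]
tool_rot: [-0.001, 0.972, -0.233, 0.002]
contact_force: [-0.9, -0.4, 0.6]
gripper_width: 0.707
t 14.6 p [ 0.4508 -0.1974  0.0845] R
 [[ 0.891 -0.453  0.004]
 [-0.453 -0.891  0.001]
 [ 0.003 -0.003 -1.   ]] 
F [-0.9 -0.4  0.6] w 0.707 q [-0.16  0.6   0.57  2.17 -0.64  0.54  0.43]
turn [-0.0028 -0.0034  0.0007] rows 0.0 | then shift [-0.0008  0.0008  0.0075] rows 0.2
```

```bash
python3 -m creep '[[[0,-0.003,0,-0.001,0.001,0.0075,0.06],[0,0,0,0,0,0,0.06],[0,0,0,0,0,0,0.0],[0,0,0,0,0,0,0.0],[0,0,0,0,0,0,0.0],[0,0,0,0,0,0,0.0],[0,0,0,0,0,0,0.0],[0,0,0,0,0,0,0.0],[0,0,0,0,0,0,0.0]]]' 60
python3 -c "
from h import *
st(); save(cam('wrist'),'w10')
"
```

```text
t: 15.35
eef_pos: [0.4513, -0.1989, 0.0795]
tool_rot: [-0.001, 0.972, -0.233, 0.003]
contact_force: [0.0, 0.4, -1.1]
gripper_width: 0.263
t 15.35 p [ 0.4513 -0.1989  0.0795] R
 [[ 0.891 -0.454  0.006]
 [-0.454 -0.891  0.001]
 [ 0.005 -0.004 -1.   ]] 
F [ 0.   0.4 -1.1] w 0.263 q [-0.15  0.61  0.56  2.17 -0.65  0.53  0.44]
```

View pics/w10.png

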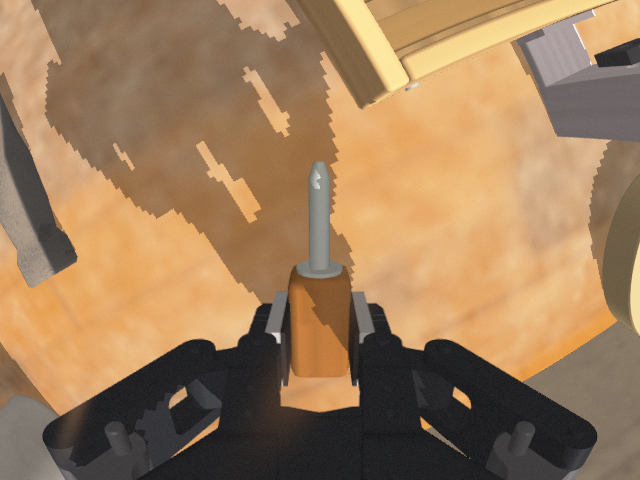

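```bash
python3 -m creep '[[[0,0,0,0,0,-0.02,0],[0,0,0,0,0,-0.025,0],[0,0,0,0,0,-0.02,0],[0,0,-0.1,0,0,0,0],[0,0,-0.1,0,0,0,0],[0,0,-0.1,0,0,0,0],[0,0,-0.1,0,0,0,0],[0,0,-0.1,0,0,0,0],[0,0,0,0,0,0,0]]]' 60
python3 -c "
from h import *
st(); go([.606,-.265,.135],down(.028))
"
```

```text
t: 16.15
eef_pos: [0.4499, -0.1984, 0.147]
tool_rot: [-0.0, 1.0, 0.026, 0.002]
contact_force: [-0.5, -0.5, -0.0]
gripper_width: 0.263
t 16.15 p [ 0.4499 -0.1984  0.147 ] R
 [[ 0.999  0.053  0.004]
 [ 0.053 -0.999  0.001]
 [ 0.004 -0.    -1.   ]] 
F [-0.5 -0.5 -0. ] w 0.263 q [-0.16  0.46  0.56  2.15 -0.41  0.64  0.74]
turn [-0.0005 -0.0037  0.0246] rows 0.2 | then shift [0.1542 0.071  0.012 ] rows 4.3
```

```bash
python3 -m creep '[[[0,-0.003,0.02,0.01,0.012,0,0],[0,0,0,0.024,0.014,0,0],[0,0,0,0.026,0.014,0,0],[0,0,0,0.026,0.014,0,0],[0,0,0,0.026,0.01,0,0],[0,0,0,0.022,0.004,0,0],[0,0,0,0.012,0,0,0],[0,0,0,0,0,0,0],[0,0,0,0,0,0,0]]]' 60
python3 -c "
from h import *
st(); go([.605,-.258,.119],down(.028)); save(cam('wrist'),'w11')
"
```

```text
t: 16.9
eef_pos: [0.6003, -0.2644, 0.1431]
tool_rot: [-0.002, 1.0, 0.002, -0.003]
contact_force: [-0.1, -0.3, -1.4]
gripper_width: 0.263
t 16.9 p [ 0.6003 -0.2644  0.1431] R
 [[ 1.     0.003 -0.006]
 [ 0.004 -1.     0.005]
 [-0.006 -0.005 -1.   ]] 
F [-0.1 -0.3 -1.4] w 0.263 q [-0.06  0.69  0.54  1.75 -0.46  0.84  0.71]
turn [-0.0048  0.0059 -0.0245] rows 0.2 | then shift [ 0.0048 -0.0062  0.0241] rows 0.6
```

View pics/w11.png

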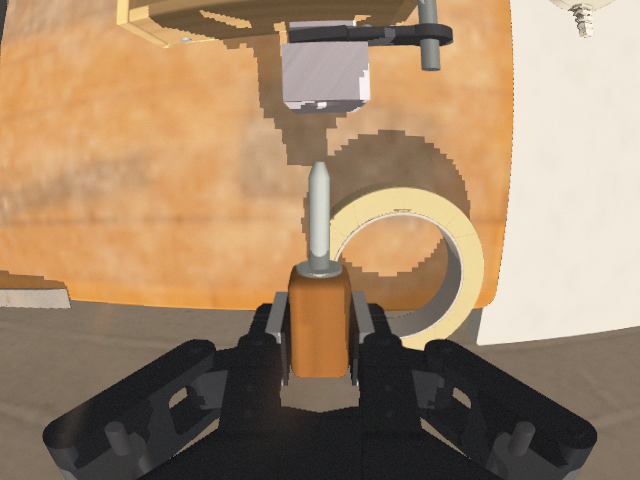

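```bash
python3 -m creep '[[[-0.005,0.006,-0.025,0.005,-0.004,0.012,0],[0,0,0,0,0,0.01,0],[0,0,0,0,0,0,0],[0,0,0,0,0,0,0]]]' 60
python3 -c "
from h import *
st(); go([.605,-.258,.119],down(.028)); c=cam('wrist');save(c,'w12',(240,0,480,200),3.3)
W=cloud(c); 
m=(W[...,2]>.060)&(W[...,2]<.069)&(W[...,0]>.57)&(W[...,0]<.63)&(W[...,1]<-.14)&(W[...,1]>-.19); P=W[m]; print(len(P),P.mean(0),rect(P))
"
```

```text
t: 17.28
eef_pos: [0.6007, -0.2597, 0.1202]
tool_rot: [-0.001, 1.0, 0.012, -0.002]
contact_force: [0.3, -0.0, -0.8]
gripper_width: 0.265
t 17.28 p [ 0.6007 -0.2597  0.1202] R
 [[ 1.     0.023 -0.003]
 [ 0.023 -1.     0.001]
 [-0.003 -0.002 -1.   ]] 
F [ 0.3 -0.  -0.8] w 0.265 q [-0.05  0.72  0.52  1.76 -0.47  0.8   0.73]
turn [-0.0015  0.0032 -0.0048] rows 0.0 | then shift [ 0.0044 -0.0016  0.0012] rows 0.1
9055 [ 0.60358435 -0.16177156  0.06564769] (array([ 0.60751471, -0.16078554]), [32.106788635253906, 45.99762725830078], np.float32(1.9774727))
```

View pics/w12.png

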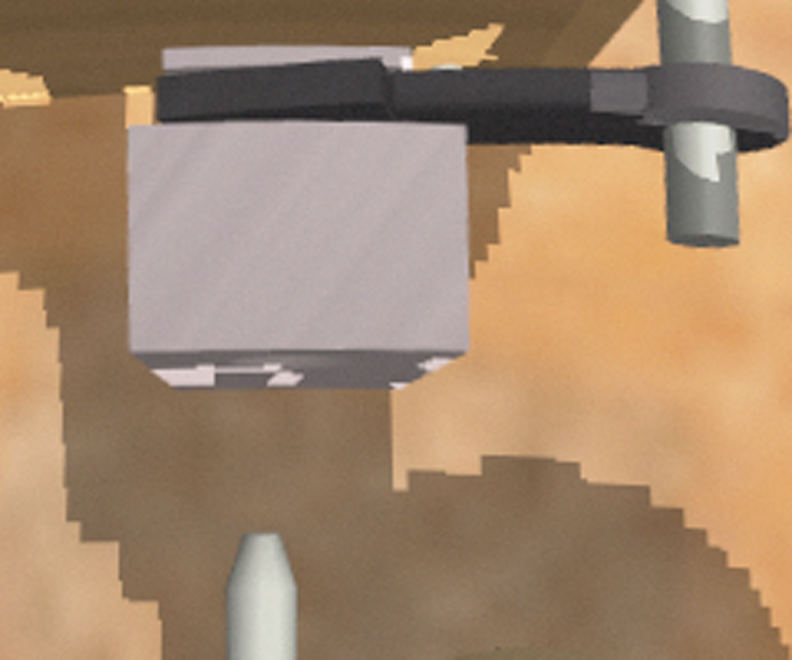

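```bash
python3 -c "
from h import *
c=cam('wrist')
f=lambda u,v,z: px(c,240+u/3.3,v/3.3,z)
a=f(130,352,.066);b=f(467,352,.066);i1=f(128,126,.066);i2=f(466,126,.066)
print(a,b,i1,i2,'mid',(a+b)/2, 'yaw sides',np.arctan2(-(i1-a)[0],(i1-a)[1]),np.arctan2(-(i2-b)[0],(i2-b)[1]),'edge',np.arctan2((b-a)[1],(b-a)[0]),np.arctan2((i2-i1)[1],(i2-i1)[0]))
p,r,o=tool(); t=f(262,535,.0527); print('tip',t,'root',px(c,319,262,.0527),'tool',p, 'expected tip',p+r.apply([0,-.0645,.0675]))
"
```

```text
[ 0.58522009 -0.17760727  0.066     ] [ 0.61900439 -0.17657903  0.066     ] [ 0.58439015 -0.15370452  0.066     ] [ 0.61844973 -0.15257345  0.066     ] mid [ 0.60211224 -0.17709315  0.066     ] yaw sides 0.03470784042001975 0.023101501087095428 edge 0.030426318339495464 0.03319641837539535
tip [ 0.59882576 -0.19689047  0.0527    ] root [ 0.59957596 -0.23561731  0.0527    ] tool [ 0.60083859 -0.26007746  0.12048253] expected tip [ 0.59914884 -0.19552465  0.0530542 ]
```

```bash
python3 -m creep '[[[-0.002,0.003,-0.007,0.0044,0,0.0025,0],[0,0,0,0,0,0,0],[0,0,0,0,0,0,0]]]' 60
python3 -c "
from h import *
st(); go([.605,-.258,.118],down(.03)); c=cam('wrist');save(c,'w13',(240,0,480,200),3.3)
"
```

```text
t: 17.63
eef_pos: [0.6055, -0.2608, 0.1191]
tool_rot: [0.001, 1.0, 0.015, 0.001]
contact_force: [0.6, -0.4, -0.8]
gripper_width: 0.263
t 17.63 p [ 0.6055 -0.2608  0.1191] R
 [[ 1.     0.029  0.002]
 [ 0.029 -1.    -0.002]
 [ 0.002  0.002 -1.   ]] 
F [ 0.6 -0.4 -0.8] w 0.263 q [-0.05  0.72  0.52  1.75 -0.48  0.79  0.73]
turn [ 0.0017 -0.0018 -0.0008] rows 0.0 | then shift [-0.0004 -0.0028  0.0011] rows 0.1
```

View pics/w13.png

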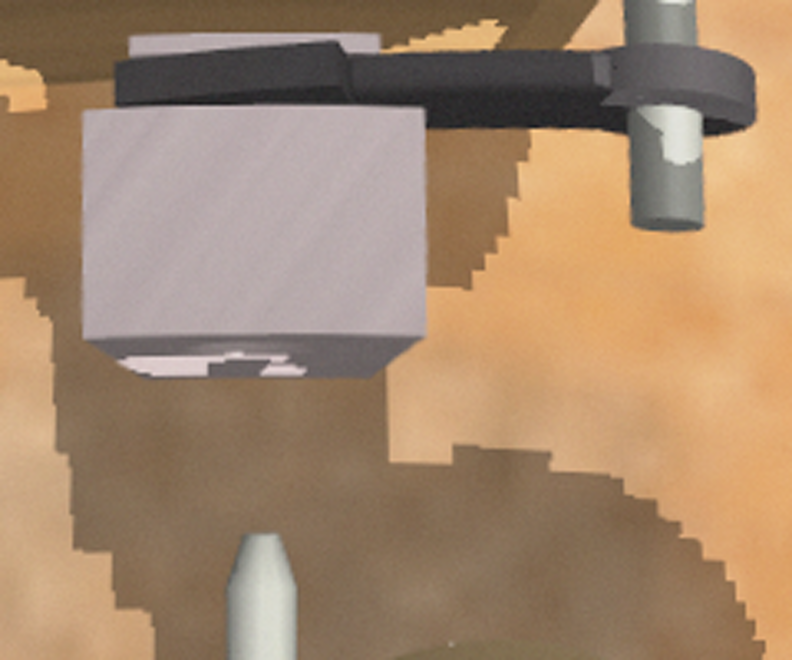

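```bash
python3 -m creep '[[[0,0,0,0,-0.008,0.001,0],[0,0,0,0,-0.008,0,0],[0,0,0,0,-0.006,0,0],[0,0,0,0,-0.004,0,0],[0,0,0,0,0,0,0]]]' 60
python3 -c "
from h import *
st(); c=cam('wrist');save(c,'w14',(240,0,480,200),3.3)
"
```

```text
t: 18.1
eef_pos: [0.605, -0.2314, 0.1183]
tool_rot: [0.0, 1.0, 0.015, 0.001]
contact_force: [0.7, 0.2, -1.4]
gripper_width: 0.262
t 18.1 p [ 0.605  -0.2314  0.1183] R
 [[ 1.     0.03   0.003]
 [ 0.03  -1.    -0.001]
 [ 0.003  0.001 -1.   ]] 
F [ 0.7  0.2 -1.4] w 0.262 q [-0.09  0.71  0.52  1.78 -0.48  0.78  0.7 ]
```

View pics/w14.png

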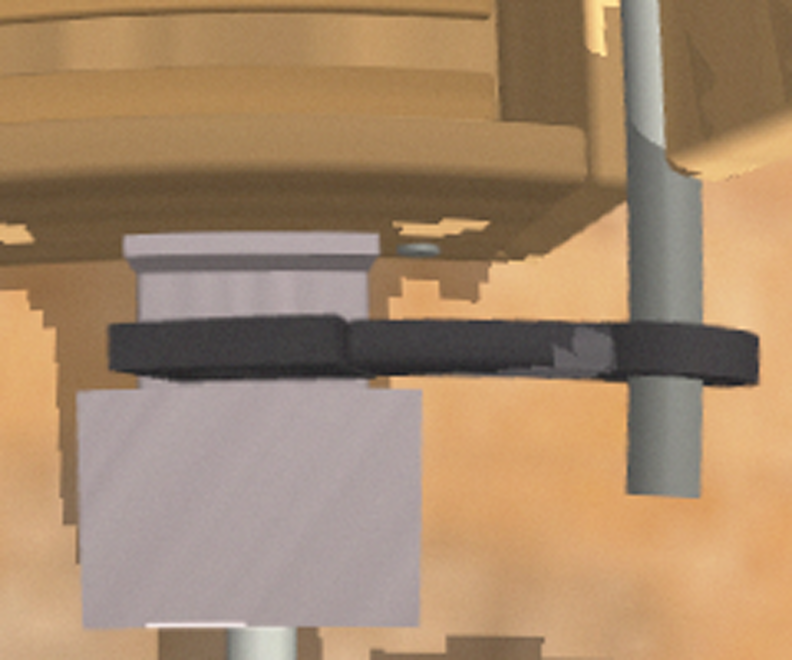

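```bash
python3 -m creep '[[[0,0,0,-0.0008,-0.005,0,0],[0,0,0,0,-0.005,0,0],[0,0,0,0,0,0,0]]]' 60
python3 -m creep '[[[0,0,0,0,-0.005,0,0],[0,0,0,0,0,0,0]]]' 60
python3 -c "
from h import *
st()"
```

```text
t: 18.4
eef_pos: [0.6038, -0.2211, 0.1184]
tool_rot: [0.001, 1.0, 0.015, 0.001]
contact_force: [-0.3, 0.7, -0.8]
gripper_width: 0.265
t: 18.57
eef_pos: [0.6036, -0.2156, 0.1184]
tool_rot: [0.001, 1.0, 0.015, 0.001]
contact_force: [-0.5, 1.0, -1.3]
gripper_width: 0.265
t 18.57 p [ 0.6036 -0.2156  0.1184] R
 [[ 1.     0.029  0.003]
 [ 0.029 -1.    -0.002]
 [ 0.003  0.002 -1.   ]] 
F [-0.5  1.  -1.3] w 0.265 q [-0.12  0.7   0.52  1.8  -0.48  0.77  0.68]
```

```bash
python3 -m creep '[[[0,0,0,0,-0.004,0,0],[0,0,0,0,-0.003,0,0],[0,0,0,0,0,0,0]]]' 60
python3 -m creep '[[[0,0,0,0,-0.003,0,0],[0,0,0,0,-0.003,0,0],[0,0,0,0,0,0,0]]]' 60
python3 -c "
from h import *
st();save(cam('wrist'),'w15')"
```

```text
t: 18.82
eef_pos: [0.6033, -0.2082, 0.1185]
tool_rot: [0.001, 1.0, 0.014, 0.001]
contact_force: [-0.1, 0.2, -0.3]
gripper_width: 0.267
t: 19.07
eef_pos: [0.6031, -0.2017, 0.1185]
tool_rot: [0.001, 1.0, 0.014, 0.001]
contact_force: [-0.8, 0.6, -0.3]
gripper_width: 0.265
t 19.07 p [ 0.6031 -0.2017  0.1185] R
 [[ 1.     0.029  0.003]
 [ 0.029 -1.    -0.002]
 [ 0.003  0.002 -1.   ]] 
F [-0.8  0.6 -0.3] w 0.265 q [-0.15  0.69  0.52  1.81 -0.48  0.76  0.66]
```

View pics/w15.png

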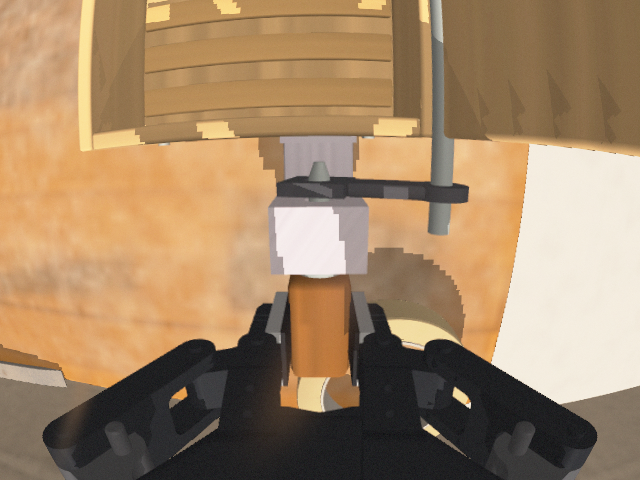

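```bash
python3 -m creep '[[[0,0,0,0,-0.003,0,0],[0,0,0,0,-0.002,0,0],[0,0,0,0,-0.002,0,0]]]' 60
python3 -m creep '[[[0,0,0,0,-0.003,0,0],[0,0,0,0,-0.003,0,0],[0,0,0,0,0,0,0]]]' 60
python3 -c "
from h import *
st();save(cam('wrist'),'w16')"
```

```text
t: 19.37
eef_pos: [0.6028, -0.1976, 0.1188]
tool_rot: [0.003, 1.0, 0.013, 0.002]
contact_force: [0.6, -8.0, -3.7]
gripper_width: 0.266
t: 19.62
eef_pos: [0.6024, -0.1978, 0.1195]
tool_rot: [0.009, 1.0, 0.011, 0.004]
contact_force: [-0.4, 0.4, -0.9]
gripper_width: 0.263
t 19.62 p [ 0.6024 -0.1978  0.1195] R
 [[ 1.     0.022  0.008]
 [ 0.022 -1.    -0.017]
 [ 0.007  0.017 -1.   ]] 
F [-0.4  0.4 -0.9] w 0.263 q [-0.17  0.69  0.53  1.83 -0.47  0.75  0.64]
```

View pics/w16.png

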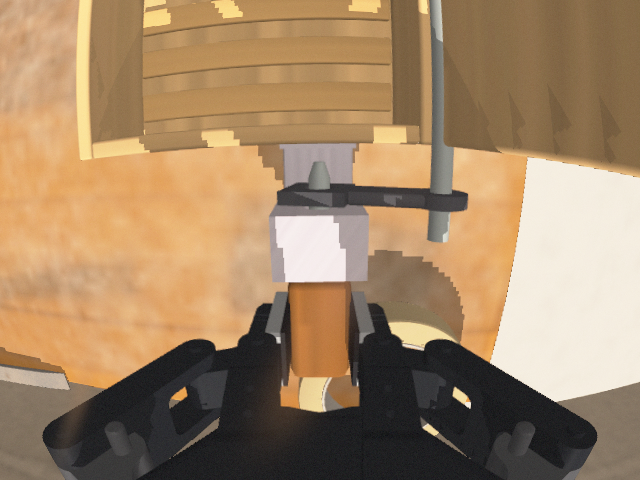

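```bash
python3 -m creep '[[[0,0,0,0,0,0,0],[0,0,0,0,0,0,0],[0,0,0,0,0,0,0.05],[0,0,0,0,0,0,0.05],[0,0,0,0,0,0,0.05],[0,0,0,0,0,0,0.05],[0,0,0,0,0,-0.02,0.05],[0,0,0,0,0,-0.03,0.05],[0,0,0,0,0,-0.03,0.05],[0,0,0,0,0,-0.03,0.05],[0,0,0,0,0,0,0.05]]]' 60
python3 -c "
from h import *
st();c=cam('wrist');save(c,'w17')
t=cam('top');save(t,'t17',(130,150,500,350),2.1)"
```

```text
t: 20.58
eef_pos: [0.6008, -0.1932, 0.2314]
tool_rot: [0.006, 1.0, 0.012, 0.0]
contact_force: [0.6, -0.9, 0.0]
gripper_width: 0.583
t 20.58 p [ 0.6008 -0.1932  0.2314] R
 [[ 1.     0.024  0.001]
 [ 0.024 -1.    -0.012]
 [ 0.001  0.012 -1.   ]] 
F [ 0.6 -0.9  0. ] w 0.583 q [-0.24  0.55  0.63  1.77 -0.37  0.95  0.56]
```

View pics/w17.png

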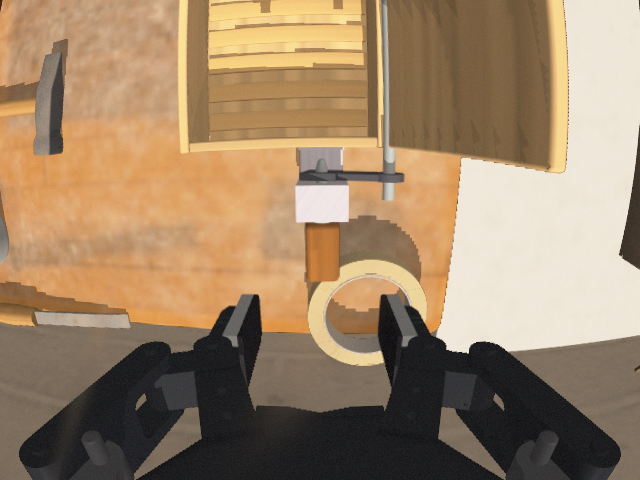

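View pics/t17.png

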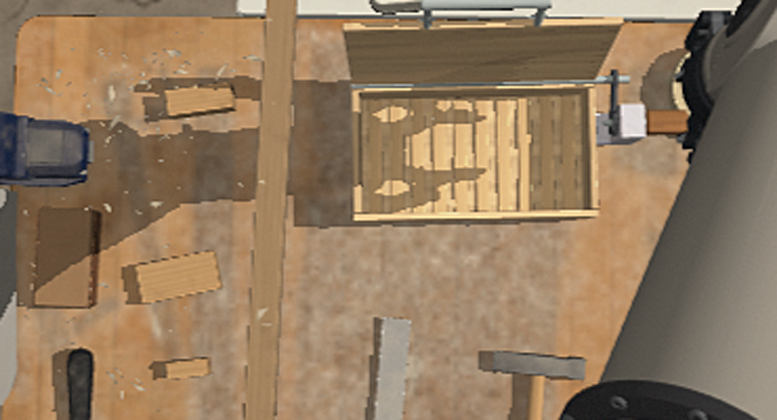

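```bash
python3 -c "
from h import *
t=cam('top')
f=lambda u,v,z: px(t,130+u/2.1,150+v/2.1,z)
print([f(*k,.058).round(4) for k in [(352,88),(597,88),(352,222),(599,217)]])
W=cloud(t)
def sel(lo,hi): m=np.all((W>lo)&(W<hi),-1); return W[m]
for nm,lo,hi in [('wide',[.39,.25,.014],[.49,.36,.03]),('small',[.31,.26,.014],[.36,.34,.03]),('thick',[.58,.25,.023],[.66,.35,.04]),('hand',[.5,-.26,.04],[.65,-.18,.08])]:
    g=sel(lo,hi); print(nm,len(g),rect(g),g.mean(0).round(4))
go([.56,.0,.30],down(.10)); 
"
```

```text
[array([0.6327, 0.1215, 0.058 ]), array([ 0.6357, -0.1303,  0.058 ]), array([0.4941, 0.1189, 0.058 ]), array([ 0.5032, -0.1329,  0.058 ])]
wide 674 (array([0.45167819, 0.31017709]), [76.00553894042969, 85.02704620361328], np.float32(-77.74087)) [0.4347 0.307  0.0176]
small 152 (array([0.33781754, 0.29363522]), [18.07523536682129, 44.45642852783203], np.float32(-82.004295)) [0.3379 0.2935 0.0174]
thick 386 (array([0.62516553, 0.28722421]), [28.43470573425293, 71.10221099853516], np.float32(-81.641846)) [0.625  0.287  0.0276]
hand 228 (array([ 0.60367523, -0.20193454]), [24.1187686920166, 42.65122985839844], np.float32(-87.29588)) [ 0.6032 -0.2009  0.0562]
turn [ 0.0091  0.0077 -0.0752] rows 0.6 | then shift [-0.019  -0.1944 -0.0744] rows 5.2
```

```bash
python3 -m creep '[[[0,0,0,-0.01,-0.015,-0.02,0.06],[0,0,-0.02,-0.01,-0.035,-0.02,0.06],[0,0,-0.02,0,-0.035,-0.02,0.06],[0,0,-0.02,0,-0.035,-0.01,0.06],[0,0,-0.015,0,-0.035,0,0.06],[0,0,0,0,-0.03,0,0.06],[0,0,0,0,0,0,0.06]]]' 60
python3 -c "
from h import *
st();c=cam('wrist');save(c,'w18')
"
```

```text
t: 21.32
eef_pos: [0.5617, -0.0001, 0.2853]
tool_rot: [0.005, 0.999, 0.049, -0.013]
contact_force: [0.4, 1.0, -1.2]
gripper_width: 0.705
t 21.32 p [ 5.617e-01 -1.000e-04  2.853e-01] R
 [[ 0.995  0.098 -0.026]
 [ 0.097 -0.995 -0.011]
 [-0.027  0.009 -1.   ]] 
F [ 0.4  1.  -1.2] w 0.705 q [-0.62  0.37  0.65  1.87 -0.25  1.01  0.23]
```

View pics/w18.png

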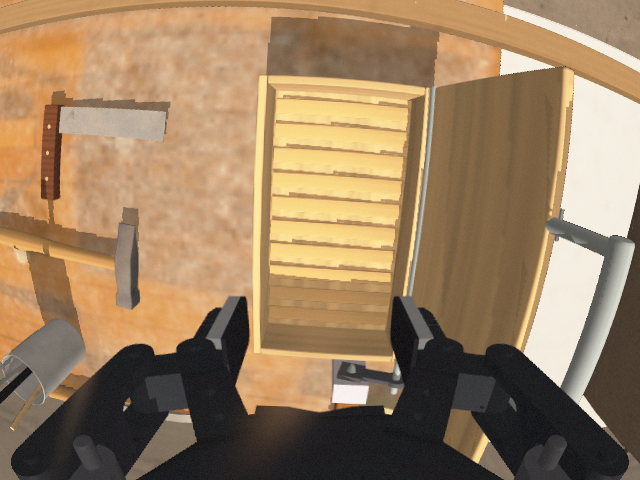

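```bash
python3 -c "
from h import *
c=cam('wrist'); k=[px(c,*q,.058) for q in [(261,77),(428,88),(255,352),(393,357)]]; print(np.round(k,4),np.mean(k,0)); lid(c)
go([.56,.287,.26],down(.146))
"
```

```text
[[ 0.4978  0.1122  0.058 ]
 [ 0.6307  0.118   0.058 ]
 [ 0.506  -0.1344  0.058 ]
 [ 0.6381 -0.1254  0.058 ]] [ 0.5681412  -0.00739847  0.058     ]
lid th 1.7314972096467622 26520 face/plane slope -0.18269901730970065
turn [ 0.0109  0.0274 -0.0536] rows 0.4 | then shift [ 0.041  -0.2898  0.0254] rows 7.3
```

```bash
python3 -m creep '[[[0.01,0.025,-0.02,0,-0.02,0,0.06],[0,0,-0.02,0,-0.035,0,0.06],[0,0,-0.015,0,-0.038,0,0.06],[0,0,0,0.005,-0.038,0,0.06],[0,0,0,0.01,-0.038,0,0.06],[0,0,0,0.014,-0.038,0,0.06],[0,0,0,0.014,-0.038,0,0.06],[0,0,0,0.014,-0.03,0,0.06],[0,0,0,0.01,0,0.02,0.06],[0,0,0,0,0,0,0.06]]]' 60
python3 -c "
from h import *
st();go([.625,.287,.16],down(.146));c=cam('wrist');save(c,'w19')
W=cloud(c); m=np.all((W>[.58,.23,.023])&(W<[.67,.36,.04]),-1); g=W[m]; print(len(g),rect(g),g.mean(0))
"
```

```text
t: 22.25
eef_pos: [0.5959, 0.2666, 0.2529]
tool_rot: [0.007, 0.998, 0.06, -0.006]
contact_force: [-1.3, -0.7, -0.8]
gripper_width: 0.704
t 22.25 p [0.5959 0.2666 0.2529] R
 [[ 0.993  0.119 -0.01 ]
 [ 0.119 -0.993 -0.014]
 [-0.012  0.013 -1.   ]] 
F [-1.3 -0.7 -0.8] w 0.704 q [-0.9   0.55  0.55  1.68 -0.31  1.02 -0.13]
turn [ 0.0125  0.0121 -0.0267] rows 0.2 | then shift [ 0.0317 -0.0159  0.0929] rows 2.5
2933 (array([0.62417035, 0.28822394]), [28.761516571044922, 70.06924438476562], np.float32(-81.619446)) [0.62367441 0.28901223 0.02825995]
```

View pics/w19.png

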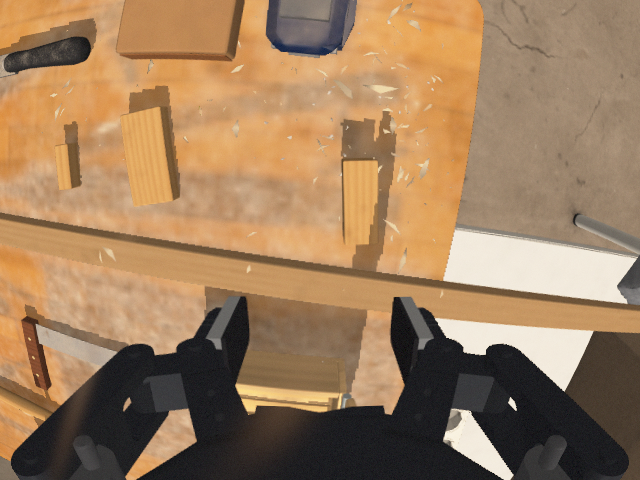

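```bash
python3 -m creep '[[[0.012,0.012,-0.027,0.012,-0.008,0.02,0.06],[0,0,0,0.012,-0.008,0.025,0.06],[0,0,0,0.006,0,0.025,0.06],[0,0,0,0,0,0.02,0.06],[0,0,0,0,0,0,0.06],[0,0,0,0,0,0,0.06]]]'
python3 -c "
from h import *
st();go([.624,.288,.078],down(.146))"
```

```text
t: 22.8
eef_pos: [0.6292, 0.2741, 0.1656]
tool_rot: [0.001, 0.998, 0.065, 0.003]
contact_force: [-0.3, 0.2, 1.1]
gripper_width: 0.7
t 22.8 p [0.6292 0.2741 0.1656] R
 [[ 0.991  0.131  0.005]
 [ 0.131 -0.991 -0.002]
 [ 0.005  0.003 -1.   ]] 
F [-0.3  0.2  1.1] w 0.7 q [-0.83  0.69  0.49  1.66 -0.39  0.89 -0.06]
turn [ 0.0027 -0.0049 -0.015 ] rows 0.1 | then shift [-0.0031 -0.0145  0.0876] rows 2.2
```

```bash
python3 -m creep '[[[0.003,-0.005,-0.015,-0.005,-0.014,0.02,0.06],[0,0,0,-0.002,0,0.02,0.06],[0,0,0,0,0,0.02,0.06],[0,0,0,0,0,0,0.06],[0,0,0,0,0,0,0.06]]]'
python3 -c "
from h import *
st();go([.624,.288,.078],down(.146))"
```

```text
t: 23.22
eef_pos: [0.6256, 0.2812, 0.1144]
tool_rot: [-0.001, 0.998, 0.068, 0.005]
contact_force: [0.5, 0.4, -0.2]
gripper_width: 0.702
t 23.22 p [0.6256 0.2812 0.1144] R
 [[ 0.991  0.137  0.01 ]
 [ 0.137 -0.991  0.003]
 [ 0.01  -0.001 -1.   ]] 
F [ 0.5  0.4 -0.2] w 0.702 q [-0.82  0.74  0.45  1.69 -0.42  0.8  -0.04]
turn [-0.0013 -0.0101 -0.0089] rows 0.1 | then shift [-0.0006 -0.007   0.0364] rows 0.9
```

```bash
python3 -m creep '[[[0,-0.01,-0.009,-0.002,-0.007,0.015,0.06],[0,0,0,0,0,0.013,0.06],[0,0,0,0,0,0.006,0.06],[0,0,0,0,0,0,0.06],[0,0,0,0,0,0,0.06]]]'
python3 -c "
from h import *
st();go([.624,.288,.078],down(.146))"
```

```text
t: 23.63
eef_pos: [0.6256, 0.2882, 0.0835]
tool_rot: [-0.002, 0.997, 0.073, 0.003]
contact_force: [0.9, -1.0, 0.6]
gripper_width: 0.705
t 23.63 p [0.6256 0.2882 0.0835] R
 [[ 0.989  0.145  0.006]
 [ 0.145 -0.989  0.004]
 [ 0.006 -0.003 -1.   ]] 
F [ 0.9 -1.   0.6] w 0.705 q [-0.81  0.79  0.43  1.68 -0.44  0.76 -0.03]
turn [-0.0035 -0.0063 -0.0007] rows 0.1 | then shift [-0.0017 -0.      0.0055] rows 0.1
```

```bash
python3 -m creep '[[[-0.003,-0.006,0,-0.0017,0,0.0055,0.06],[0,0,0,0,0,0,0.06],[0,0,0,0,0,0,0],[0,0,0,0,0,0,0],[0,0,0,0,0,0,0],[0,0,0,0,0,0,0],[0,0,0,0,0,0,0],[0,0,0,0,0,0,0],[0,0,0,0,0,-0.02,0],[0,0,0,0,0,-0.03,0],[0,0,0,0,0,-0.03,0],[0,0,0,0,0,-0.02,0]]]' 60
python3 -c "
from h import *
st();c,s=np.cos(.03),np.sin(.03)
B=lambda x,y: [.568+c*x-s*y,-.0065+s*x+c*y]
print(B(0,.068),B(-.005,-.02),B(-.005,-.087)); go(B(-.005,-.02)+[.18],down(.03)); save(cam('wrist'),'w20')"
```

```text
t: 24.63
eef_pos: [0.621, 0.2866, 0.1757]
tool_rot: [0.002, 0.997, 0.072, -0.005]
contact_force: [1.2, 0.1, -0.5]
gripper_width: 0.31
t 24.63 p [0.621  0.2866 0.1757] R
 [[ 0.989  0.144 -0.01 ]
 [ 0.144 -0.99  -0.006]
 [-0.01   0.004 -1.   ]] 
F [ 1.2  0.1 -0.5] w 0.31 q [-0.85  0.67  0.49  1.65 -0.38  0.92 -0.07]
[np.float64(0.5659603059862303), np.float64(0.06146940229493116)] [np.float64(0.5636021598353049), np.float64(-0.02664097817599223)] [np.float64(0.5656118583488722), np.float64(-0.0936108304371744)]
turn [0.0046 0.0102 0.1149] rows 1.0 | then shift [-0.0668  0.3114 -0.0043] rows 8.0
```

View pics/w20.png

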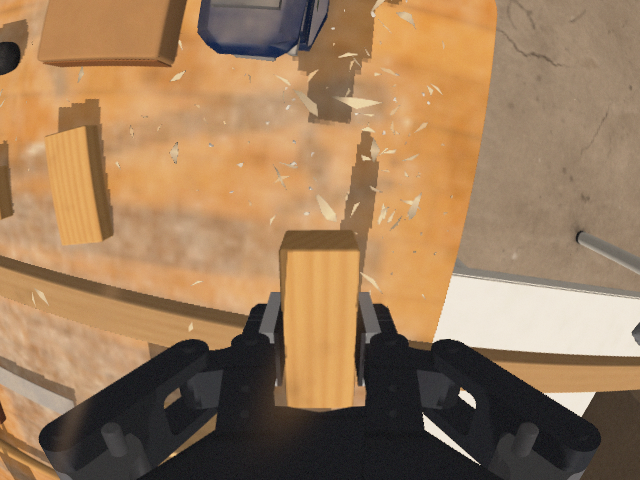

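```bash
python3 -m creep '[[[0,0,0.03,-0.02,0.006,-0.005,0],[0,0,0.03,-0.025,0.02,0,0],[0,0,0.03,-0.015,0.03,0,0],[0.004,0.01,0.025,0,0.035,0,0],[0,0,0,0,0.038,0,0],[0,0,0,0,0.038,0,0],[0,0,0,0,0.038,0,0],[0,0,0,0,0.038,0,0],[0,0,0,0,0.035,0,0],[0,0,0,0,0.02,0,0],[0,0,0,0,0,0,0]]]' 60
python3 -c "
from h import *
st();c,s=np.cos(.03),np.sin(.03)
B=lambda x,y: [.568+c*x-s*y,-.0065+s*x+c*y]
go(B(-.005,-.02)+[.12],down(.03)); save(cam('wrist'),'w21')"
```

```text
t: 25.6
eef_pos: [0.5747, -0.0248, 0.1853]
tool_rot: [-0.004, 1.0, 0.017, 0.007]
contact_force: [-0.7, -0.4, -0.2]
gripper_width: 0.315
t 25.6 p [ 0.5747 -0.0248  0.1853] R
 [[ 0.999  0.033  0.013]
 [ 0.033 -0.999  0.009]
 [ 0.013 -0.008 -1.   ]] 
F [-0.7 -0.4 -0.2] w 0.315 q [-0.48  0.5   0.55  1.94 -0.38  0.79  0.31]
turn [-0.0082 -0.0135  0.0034] rows 0.1 | then shift [-0.0112  0.0015  0.0653] rows 1.7
```

View pics/w21.png

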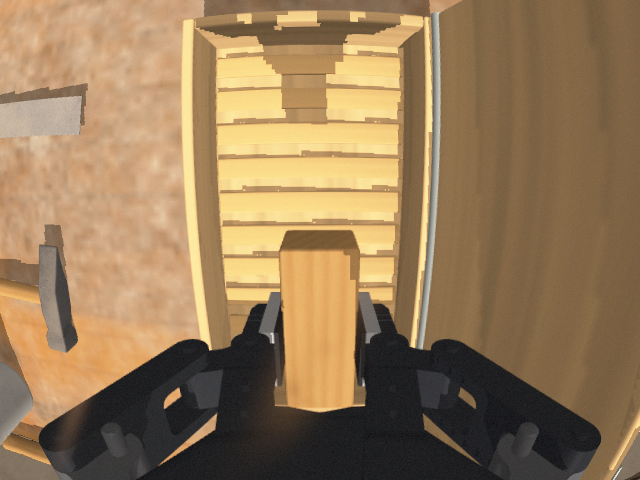

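```bash
python3 -m creep '[[[-0.008,-0.013,0.003,-0.011,0.001,0.01,0],[0,0,0,0,0,0.02,0],[0,0,0,0,0,0.02,0],[0,0,0,0,0,0.01,0],[0,0,0,0,0,0,0],[0,0,0,0,0,0,0]]]' 60
python3 -c "
from h import *
st();c,s=np.cos(.03),np.sin(.03)
B=lambda x,y: [.568+c*x-s*y,-.0065+s*x+c*y]
go(B(-.005,-.02)+[.09],down(.03)); save(cam('wrist'),'w22')"
```

```text
t: 26.15
eef_pos: [0.565, -0.0173, 0.1233]
tool_rot: [-0.003, 1.0, 0.019, 0.001]
contact_force: [-0.7, 0.4, -0.3]
gripper_width: 0.313
t 26.15 p [ 0.565  -0.0173  0.1233] R
 [[ 0.999  0.037  0.002]
 [ 0.037 -0.999  0.005]
 [ 0.002 -0.005 -1.   ]] 
F [-0.7  0.4 -0.3] w 0.313 q [-0.45  0.58  0.49  1.98 -0.44  0.67  0.35]
turn [-0.0051 -0.0018  0.0073] rows 0.1 | then shift [-0.0017  0.0093  0.0333] rows 0.9
```

View pics/w22.png

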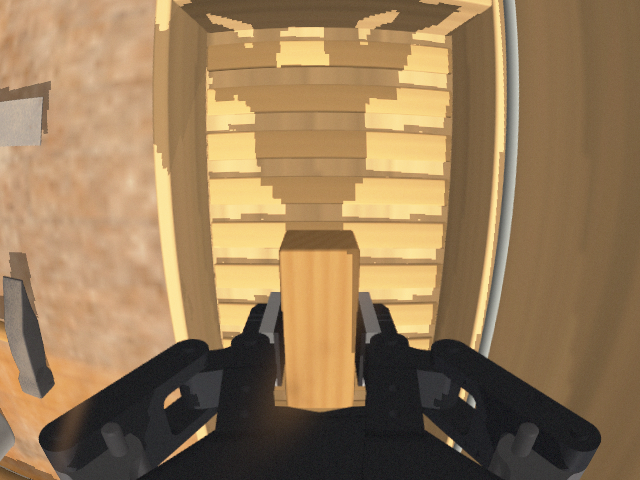

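```bash
python3 -m creep '[[[-0.005,-0.002,0.007,0.003,0.009,0.01,0],[0,0,0,0,0.002,0.012,0],[0,0,0,0,0,0.004,0],[0,0,0,0,0,0,0]]]' 60
python3 -c "
from h import *
st();c,s=np.cos(.03),np.sin(.03)
B=lambda x,y: [.568+c*x-s*y,-.0065+s*x+c*y]
go(B(-.0,-.02)+[.09],down(.03))"
```

```text
t: 26.53
eef_pos: [0.5711, -0.0281, 0.0974]
tool_rot: [-0.0, 1.0, 0.016, 0.002]
contact_force: [-0.5, 0.1, -0.6]
gripper_width: 0.316
t 26.53 p [ 0.5711 -0.0281  0.0974] R
 [[ 0.999  0.032  0.005]
 [ 0.032 -1.     0.   ]
 [ 0.005 -0.    -1.   ]] 
F [-0.5  0.1 -0.6] w 0.316 q [-0.41  0.63  0.46  1.98 -0.46  0.63  0.39]
turn [-0.0001 -0.005   0.0015] rows 0.0 | then shift [-0.0024 -0.0017  0.0074] rows 0.2
```

```bash
python3 -m creep '[[[0,-0.004,0,-0.002,-0.001,0.005,0],[0,0,0,0,0,0.003,0],[0,0,0,0,0,0,0]]]' 60
python3 -c "
from h import *
st()"
```

```text
t: 26.78
eef_pos: [0.5688, -0.0276, 0.0885]
tool_rot: [-0.0, 1.0, 0.015, 0.0]
contact_force: [-0.4, -0.6, 0.8]
gripper_width: 0.309
t 26.78 p [ 0.5688 -0.0276  0.0885] R
 [[ 1.    0.03  0.  ]
 [ 0.03 -1.    0.  ]
 [ 0.   -0.   -1.  ]] 
F [-0.4 -0.6  0.8] w 0.309 q [-0.4   0.65  0.45  1.98 -0.47  0.62  0.39]
```

```bash
python3 -m creep '[[[0,0,0,0,0,0.002,0],[0,0,0,0,0,0,0]]]' 60
python3 -m creep '[[[0,0,0,0,0,0,0.05],[0,0,0,0,0,0,0.05],[0,0,0,0,0,0,0.05],[0,0,0,0,0,0,0.05],[0,0,0,0,0,-0.02,0.05],[0,0,0,0,0,-0.03,0.05],[0,0,0,0,0,-0.035,0.05],[0,0,0,0,0,-0.035,0.05],[0,0,0,0,0,-0.03,0.05],[0,0,0,0,0,0,0.05]]]'
python3 -c "
from h import *
st();c=cam('wrist');save(c,'w23');W=cloud(c); m=np.all((W>[.51,-.1,.030])&(W<[.62,.1,.05]),-1); g=W[m]; print(len(g),rect(g),g.mean(0))
t=cam('top');W=cloud(t);save(t,'t23',(130,150,500,350),2.1)
def sel(lo,hi): m=np.all((W>lo)&(W<hi),-1); return W[m]
for nm,lo,hi in [('wide',[.39,.25,.014],[.49,.36,.024]),('small',[.31,.26,.014],[.36,.34,.03])]:
    g=sel(lo,hi); print(nm,len(g),rect(g),g.mean(0).round(4))
"
```

```text
t: 26.95
eef_pos: [0.5692, -0.0278, 0.0892]
tool_rot: [-0.001, 1.0, 0.015, 0.0]
contact_force: [0.0, 0.6, -0.6]
gripper_width: 0.314
t: 27.78
eef_pos: [0.5678, -0.028, 0.2428]
tool_rot: [-0.001, 1.0, 0.015, -0.003]
contact_force: [0.7, -0.2, -0.3]
gripper_width: 0.584
t 27.78 p [ 0.5678 -0.028   0.2428] R
 [[ 1.     0.03  -0.006]
 [ 0.03  -1.     0.001]
 [-0.006 -0.001 -1.   ]] 
F [ 0.7 -0.2 -0.3] w 0.584 q [-0.53  0.42  0.61  1.9  -0.3   0.91  0.26]
3248 (array([ 0.56003485, -0.0454845 ]), [57.878753662109375, 113.37626647949219], np.float32(62.677727)) [ 0.5691627  -0.02610755  0.03825634]
wide 677 (array([0.43480298, 0.30645651]), [41.42258071899414, 85.62081146240234], np.float32(-77.755486)) [0.4349 0.3061 0.0176]
small 158 (array([0.33784973, 0.29393079]), [17.843889236450195, 45.72127151489258], np.float32(-82.63844)) [0.338  0.2932 0.0175]
```

View pics/w23.png

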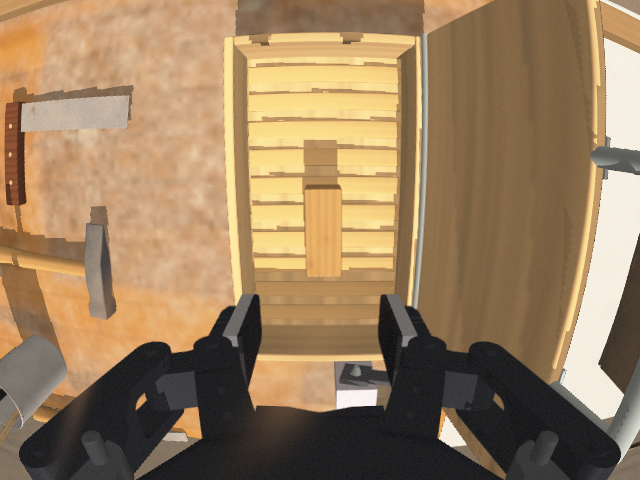

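View pics/t23.png

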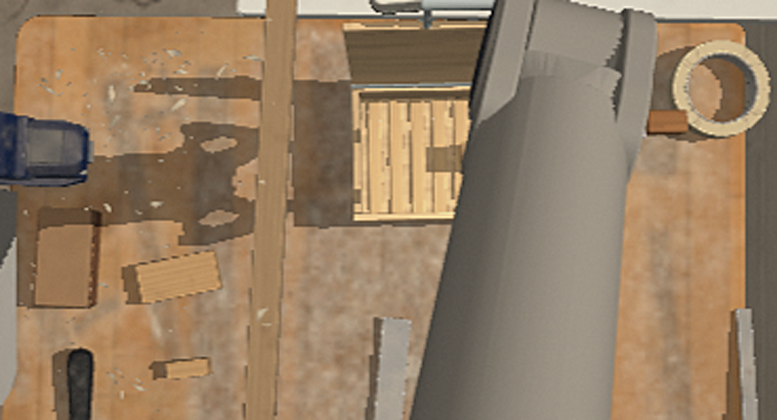

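```bash
python3 -c "
from h import *
go([.4348,.300,.20],down(.214))"
```

```text
turn [-0.0022  0.0118 -0.1835] rows 1.5 | then shift [-0.0584 -0.3476  0.0386] rows 8.9
```

```bash
python3 -m creep '[[[0,0,0,-0.01,-0.015,0,0.07],[0,0,0,-0.013,-0.03,0,0.07],[0,0,0,-0.014,-0.038,0,0.07],[0,0,-0.03,-0.014,-0.038,0,0.07],[0,0,-0.04,-0.01,-0.038,0,0.07],[0,0,-0.04,-0.01,-0.038,0,0.07],[0,0,-0.04,-0.006,-0.038,0.005,0.07],[0,0,-0.03,0,-0.038,0.01,0.07],[0,0,0,0,-0.03,0.01,0.07],[0,0,0,0,-0.01,0.005,0.07],[0,0,0,0,0,0,0.07]]]' 60
python3 -c "
from h import *
st();go([.4348,.306,.14],down(.214));c=cam('wrist');save(c,'w24')
W=cloud(c); m=np.all((W>[.38,.23,.013])&(W<[.5,.37,.024]),-1); g=W[m]; print(len(g),rect(g),g.mean(0))
"
```

```text
t: 28.8
eef_pos: [0.4444, 0.2887, 0.1916]
tool_rot: [0.005, 0.994, 0.108, -0.016]
contact_force: [0.9, -0.4, -0.2]
gripper_width: 0.821
t 28.8 p [0.4444 0.2887 0.1916] R
 [[ 0.976  0.214 -0.032]
 [ 0.214 -0.977 -0.014]
 [-0.034  0.007 -0.999]] 
F [ 0.9 -0.4 -0.2] w 0.821 q [-1.06  0.43  0.47  2.01 -0.28  0.8  -0.21]
turn [0.0066 0.0339 0.0016] rows 0.3 | then shift [-0.0057 -0.019   0.0516] rows 1.4
7625 (array([0.43230545, 0.28979114]), [76.60748291015625, 137.61285400390625], np.float32(78.14181)) [0.43304502 0.30904703 0.01828682]
```

View pics/w24.png

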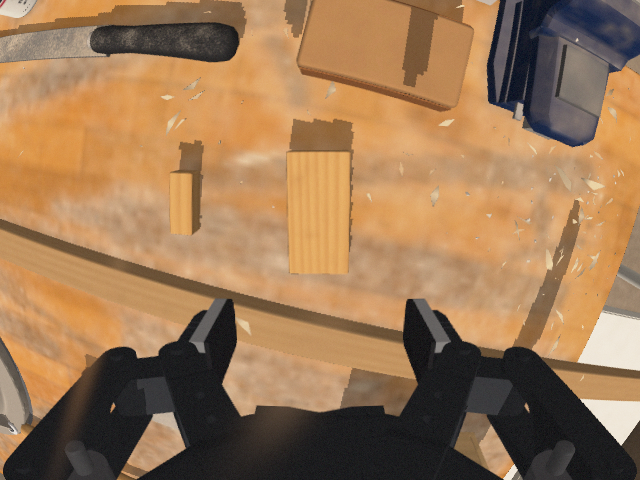

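```bash
python3 -m creep '[[[0.006,0.034,0,-0.003,-0.01,0.015,0.07],[0,0,0,0,-0.009,0.02,0.07],[0,0,0,0,0,0.015,0.07],[0,0,0,0,0,0,0.07],[0,0,0,0,0,0,0.07]]]'
python3 -c "
from h import *
st();go([.434,.3075,.078],down(.214))"
```

```text
t: 29.27
eef_pos: [0.4405, 0.2955, 0.1398]
tool_rot: [0.003, 0.995, 0.101, 0.001]
contact_force: [0.7, 0.2, -0.1]
gripper_width: 0.82
t 29.27 p [0.4405 0.2955 0.1398] R
 [[ 0.98   0.201  0.002]
 [ 0.201 -0.98  -0.007]
 [ 0.     0.007 -1.   ]] 
F [ 0.7  0.2 -0.1] w 0.82 q [-1.05  0.5   0.43  2.05 -0.33  0.66 -0.2 ]
turn [ 0.0068 -0.0003 -0.0119] rows 0.1 | then shift [-0.0038 -0.0131  0.0618] rows 1.6
```

```bash
python3 -m creep '[[[0.006,0,-0.012,-0.005,-0.012,0.015,0.07],[0,-0.003,0,-0.002,0,0.02,0.07],[0,0,0,0,0,0.01,0.07],[0,0,0,0,0,0,0.07],[0,0,0,0,0,0,0.07]]]'
python3 -c "
from h import *
st();go([.434,.3075,.078],down(.214))"
```

```text
t: 29.68
eef_pos: [0.4367, 0.2998, 0.0979]
tool_rot: [0.0, 0.995, 0.101, 0.001]
contact_force: [-0.0, 0.7, 0.2]
gripper_width: 0.818
t 29.68 p [0.4367 0.2998 0.0979] R
 [[ 0.98   0.201  0.003]
 [ 0.201 -0.98  -0.   ]
 [ 0.003  0.001 -1.   ]] 
F [-0.   0.7  0.2] w 0.818 q [-1.02  0.57  0.38  2.07 -0.38  0.57 -0.17]
turn [ 0.001  -0.0026 -0.0113] rows 0.1 | then shift [-0.001  -0.0081  0.0199] rows 0.5
```

```bash
python3 -m creep '[[[0,-0.003,-0.011,-0.002,-0.008,0.012,0.07],[0,0,0,0,0,0.007,0.07],[0,0,0,0,0,0,0.07],[0,0,0,0,0,0,0.07]]]'
python3 -c "
from h import *
st();go([.434,.3075,.078],down(.214))"
```

```text
t: 30.02
eef_pos: [0.4351, 0.3079, 0.0798]
tool_rot: [-0.001, 0.994, 0.106, 0.002]
contact_force: [0.2, -0.3, -0.6]
gripper_width: 0.819
t 30.02 p [0.4351 0.3079 0.0798] R
 [[ 0.977  0.211  0.003]
 [ 0.211 -0.977  0.001]
 [ 0.003 -0.001 -1.   ]] 
F [ 0.2 -0.3 -0.6] w 0.819 q [-1.01  0.6   0.36  2.07 -0.4   0.53 -0.16]
turn [-0.0007 -0.0032 -0.0011] rows 0.0 | then shift [-0.0011  0.0001  0.0018] rows 0.1
```

```bash
python3 -m creep '[[[0,-0.003,0,-0.001,0,0.0045,0.07],[0,0,0,0,0,0,0.07],[0,0,0,0,0,0,0],[0,0,0,0,0,0,0],[0,0,0,0,0,0,0],[0,0,0,0,0,0,0],[0,0,0,0,0,0,0],[0,0,0,0,0,0,0]]]' 60
python3 -m creep '[[[0,0,0,0,0,-0.02,0],[0,0,0,0,0,-0.03,0],[0,0,0,0,0,-0.03,0],[0,0,0,0,0,-0.03,0],[0,0,0,0,0,0,0]]]' 60
python3 -c "
from h import *
st();c,s=np.cos(.03),np.sin(.03)
B=lambda x,y: [.568+c*x-s*y,-.0065+s*x+c*y]
go(B(0,.069)+[.17],down(.03)); save(cam('wrist'),'w25')"
```

```text
t: 30.68
eef_pos: [0.4346, 0.308, 0.0762]
tool_rot: [-0.001, 0.994, 0.106, 0.001]
contact_force: [-0.5, 0.2, 0.0]
gripper_width: 0.474
t: 31.1
eef_pos: [0.4334, 0.3064, 0.1881]
tool_rot: [0.001, 0.994, 0.106, -0.002]
contact_force: [0.9, 0.5, -0.3]
gripper_width: 0.472
t 31.1 p [0.4334 0.3064 0.1881] R
 [[ 0.978  0.211 -0.004]
 [ 0.211 -0.978 -0.003]
 [-0.004  0.002 -1.   ]] 
F [ 0.9  0.5 -0.3] w 0.472 q [-1.11  0.42  0.48  2.03 -0.28  0.76 -0.25]
turn [0.0029 0.0041 0.1822] rows 1.5 | then shift [0.1252 0.2478 0.0181] rows 7.0
```

View pics/w25.png

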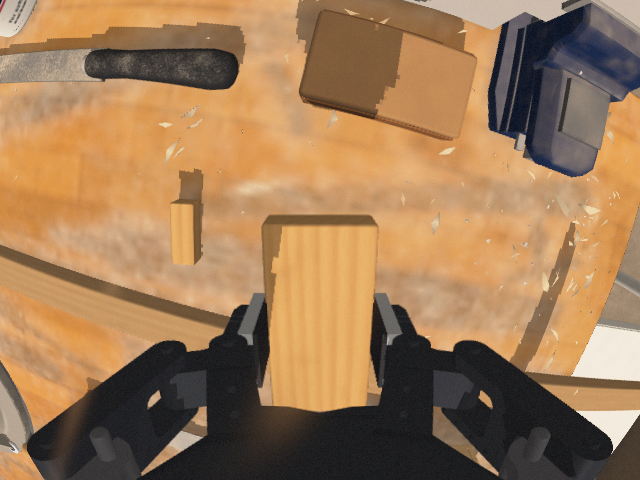

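```bash
python3 -m creep '[[[0,0,0.02,0.008,0.012,0,0],[0,0,0.03,0.016,0.025,0,0],[0,0,0.03,0.018,0.032,0,0],[0,0,0.03,0.018,0.034,0,0],[0,0,0.03,0.018,0.034,0,0],[0,0,0.03,0.018,0.034,0,0],[0,0,0.01,0.018,0.034,0.003,0],[0,0,0,0.01,0.025,0.003,0],[0,0,0,0,0.012,0,0],[0,0,0,0,0,0,0]]]' 60
python3 -c "
from h import *
st();c,s=np.cos(.03),np.sin(.03)
B=lambda x,y: [.568+c*x-s*y,-.0065+s*x+c*y]
go(B(0,.069)+[.13],down(.03)); save(cam('wrist'),'w26')"
```

```text
t: 31.98
eef_pos: [0.5851, 0.0626, 0.1683]
tool_rot: [0.007, 1.0, 0.011, -0.008]
contact_force: [-0.7, 0.1, -1.2]
gripper_width: 0.474
t 31.98 p [0.5851 0.0626 0.1683] R
 [[ 1.     0.022 -0.016]
 [ 0.021 -1.    -0.014]
 [-0.017  0.013 -1.   ]] 
F [-0.7  0.1 -1.2] w 0.474 q [-0.61  0.56  0.52  1.9  -0.36  0.8   0.13]
turn [ 0.0131  0.0168 -0.0085] rows 0.1 | then shift [-0.0192 -0.0005  0.0383] rows 1.1
```

View pics/w26.png

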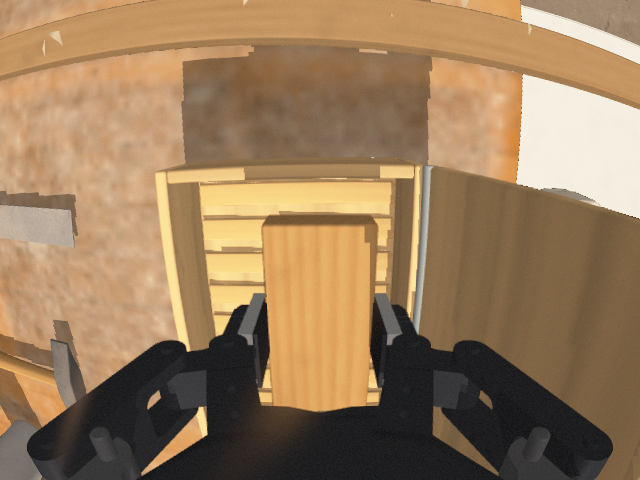

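```bash
python3 -m creep '[[[0.01,0.016,-0.008,-0.01,0,0.008,0],[0.003,0,0,-0.008,0,0.015,0],[0,0,0,0,0,0.01,0],[0,0,0,0,0,0,0],[0,0,0,0,0,0,0]]]' 60
python3 -c "
from h import *
st();c,s=np.cos(.03),np.sin(.03)
B=lambda x,y: [.568+c*x-s*y,-.0065+s*x+c*y]
go(B(0,.069)+[.087],down(.03))"
```

```text
t: 32.45
eef_pos: [0.5649, 0.0675, 0.131]
tool_rot: [-0.001, 1.0, 0.017, -0.003]
contact_force: [-0.4, -0.2, 0.1]
gripper_width: 0.476
t 32.45 p [0.5649 0.0675 0.131 ] R
 [[ 0.999  0.034 -0.005]
 [ 0.034 -0.999  0.002]
 [-0.005 -0.002 -1.   ]] 
F [-0.4 -0.2  0.1] w 0.476 q [-0.59  0.58  0.48  1.97 -0.4   0.7   0.17]
turn [-0.0022  0.005   0.0039] rows 0.0 | then shift [0.0009 0.0051 0.044 ] rows 1.1
```

```bash
python3 -m creep '[[[-0.002,0.005,0.003,0.001,0.006,0.012,0],[0,0,0,0,0.002,0.014,0],[0,0,0,0,0,0.008,0],[0,0,0,0,0,0,0]]]' 60
python3 -c "
from h import *
st();c,s=np.cos(.03),np.sin(.03)
B=lambda x,y: [.568+c*x-s*y,-.0065+s*x+c*y]
go(B(0,.069)+[.087],down(.03))"
```

```text
t: 32.78
eef_pos: [0.5682, 0.0635, 0.0961]
tool_rot: [-0.001, 1.0, 0.018, 0.001]
contact_force: [-0.2, 0.8, -0.5]
gripper_width: 0.476
t 32.78 p [0.5682 0.0635 0.0961] R
 [[ 0.999  0.036  0.002]
 [ 0.036 -0.999  0.002]
 [ 0.002 -0.002 -1.   ]] 
F [-0.2  0.8 -0.5] w 0.476 q [-0.55  0.63  0.44  1.97 -0.44  0.63  0.21]
turn [-0.0021 -0.0024  0.0062] rows 0.1 | then shift [-0.0023  0.001   0.0091] rows 0.2
```

```bash
python3 -m creep '[[[0,-0.002,0.005,-0.001,0.001,0.006,0],[0,0,0,0,0,0.003,0],[0,0,0,0,0,0.002,0],[0,0,0,0,0,0,0]]]' 60
python3 -c "
from h import *
st()"
```

```text
t: 33.12
eef_pos: [0.5685, 0.0633, 0.0861]
tool_rot: [-0.002, 1.0, 0.016, 0.0]
contact_force: [0.5, 0.7, -0.5]
gripper_width: 0.476
t 33.12 p [0.5685 0.0633 0.0861] R
 [[ 1.     0.031  0.001]
 [ 0.031 -1.     0.004]
 [ 0.001 -0.004 -1.   ]] 
F [ 0.5  0.7 -0.5] w 0.476 q [-0.54  0.65  0.42  1.98 -0.45  0.61  0.22]
```

```bash
python3 -m creep '[[[0,0,0,0,0,0,0.058],[0,0,0,0,0,0,0.058],[0,0,0,0,0,0,0.058],[0,0,0,0,0,0,0.058],[0,0,0,0,0,-0.02,0.058],[0,0,0,0,0,-0.03,0.058],[0,0,0,0,0,-0.035,0.058],[0,0,0,0,0,-0.035,0.058],[0,0,0,0,0,-0.03,0.058],[0,0,0,0,0,0,0.058]]]'
python3 -c "
from h import *
st();c=cam('wrist');save(c,'w27')
t=cam('top');W=cloud(t);save(t,'t27',(130,150,500,350),2.1)
def sel(lo,hi): m=np.all((W>lo)&(W<hi),-1); return W[m]
for nm,lo,hi in [('small',[.29,.25,.012],[.40,.37,.03])]:
    g=sel(lo,hi); print(nm,len(g),rect(g),g.mean(0).round(4))
go([.338,.2935,.2],down(.135))
"
```

```text
t: 33.95
eef_pos: [0.5675, 0.0625, 0.2405]
tool_rot: [-0.001, 1.0, 0.015, -0.002]
contact_force: [0.1, -0.4, 0.2]
gripper_width: 0.674
t 33.95 p [0.5675 0.0625 0.2405] R
 [[ 1.     0.03  -0.004]
 [ 0.03  -1.     0.002]
 [-0.004 -0.002 -1.   ]] 
F [ 0.1 -0.4  0.2] w 0.674 q [-0.66  0.42  0.58  1.9  -0.29  0.91  0.09]
small 165 (array([0.33784448, 0.29404376]), [18.020357131958008, 44.9666633605957], np.float32(-82.80487)) [0.3379 0.2933 0.0174]
turn [-0.0017  0.0099 -0.1037] rows 0.9 | then shift [-0.1942 -0.2591  0.0361] rows 8.1
```

View pics/w27.png

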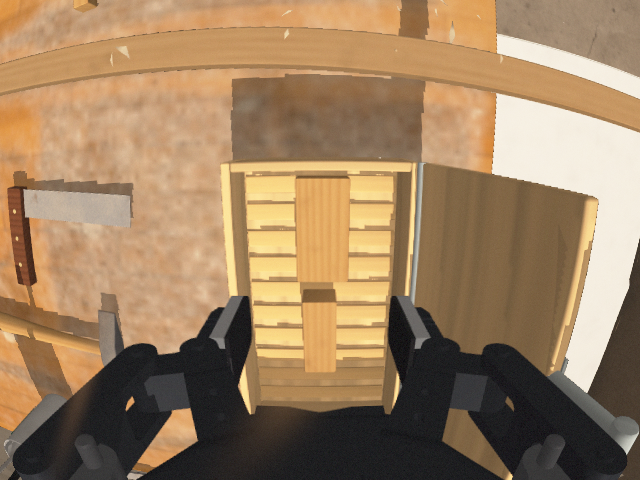

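View pics/t27.png

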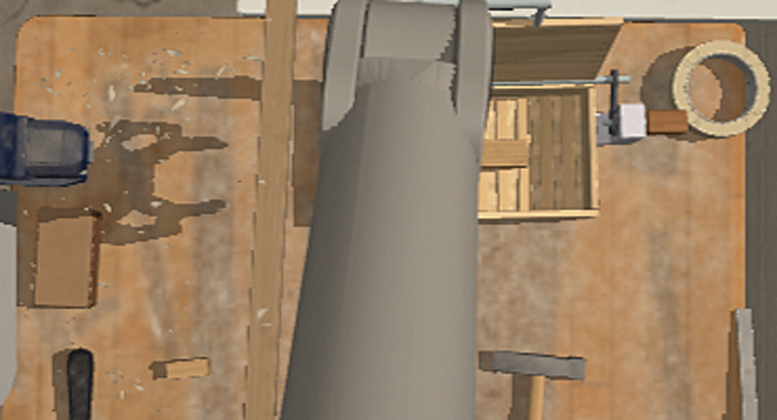

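```bash
python3 -m creep '[[[0,0,0,-0.012,-0.015,0,0.045],[0,0,-0.02,-0.024,-0.027,0,0.045],[0,0,-0.03,-0.026,-0.03,0,0.045],[0,0,-0.03,-0.026,-0.03,0,0.045],[0,0,-0.02,-0.026,-0.03,0,0.045],[0,0,0,-0.026,-0.03,0,0.045],[0,0,0,-0.024,-0.03,0,0.045],[0,0,0,-0.02,-0.03,0.01,0.045],[0,0,0,-0.005,-0.02,0.01,0.045],[0,0,0,0,-0.005,0.01,0.045],[0,0,0,0,0,0,0.045]]]' 60
python3 -c "
from h import *
st();c=cam('wrist');save(c,'w28')
W=cloud(c); m=np.all((W>[.3,.25,.012])&(W<[.38,.33,.024]),-1); g=W[m]; print(len(g),rect(g),g.mean(0))
go([.338,.2935,.14],down(.13))
"
```

```text
t: 34.97
eef_pos: [0.3361, 0.2946, 0.1926]
tool_rot: [0.008, 0.998, 0.068, -0.013]
contact_force: [0.6, -0.5, 0.0]
gripper_width: 0.532
t 34.97 p [0.3361 0.2946 0.1926] R
 [[ 0.99   0.136 -0.024]
 [ 0.135 -0.991 -0.017]
 [-0.026  0.013 -1.   ]] 
F [ 0.6 -0.5  0. ] w 0.532 q [-1.24  0.29  0.46  2.19 -0.2   0.72 -0.51]
1686 (array([0.33622845, 0.29445532]), [18.214107513427734, 45.84242248535156], np.float32(-82.3313)) [0.33601949 0.2954835  0.01821289]
turn [0.0134 0.0259 0.0047] rows 0.2 | then shift [0.0012 0.0007 0.0532] rows 1.3
```

View pics/w28.png

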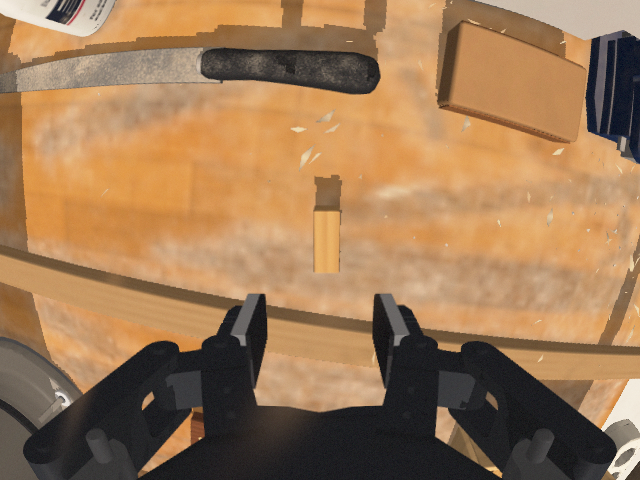

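Aligned. Descend in steps.

```bash
python3 -m creep '[[[0.013,0.026,0.003,0.001,0,0.01,0.045],[0,0,0,0,0,0.02,0.045],[0,0,0,0,0,0.02,0.045],[0,0,0,0,0,0.01,0.045],[0,0,0,0,0,0,0.045],[0,0,0,0,0,0,0.045]]]'
python3 -c "
from h import *
st();go([.337,.2945,.077],down(.13))"
```

```text
t: 35.52
eef_pos: [0.3438, 0.2854, 0.1308]
tool_rot: [0.003, 0.998, 0.059, 0.001]
contact_force: [0.3, 0.1, 0.2]
gripper_width: 0.527
t 35.52 p [0.3438 0.2854 0.1308] R
 [[ 0.993  0.117  0.003]
 [ 0.117 -0.993 -0.005]
 [ 0.002  0.005 -1.   ]] 
F [0.3 0.1 0.2] w 0.527 q [-1.17  0.4   0.4   2.25 -0.29  0.54 -0.43]
turn [ 0.0055 -0.0024 -0.0127] rows 0.1 | then shift [-0.0056 -0.0099  0.0538] rows 1.4
```

```bash
python3 -m creep '[[[0.005,-0.002,-0.012,-0.008,-0.01,0.01,0.045],[0,0,0,-0.003,-0.003,0.015,0.045],[0,0,0,0,0,0.01,0.045],[0,0,0,0,0,0,0.045],[0,0,0,0,0,0,0.045]]]'
python3 -c "
from h import *
st();go([.337,.2945,.077],down(.13))"
```

```text
t: 35.93
eef_pos: [0.3363, 0.2946, 0.0979]
tool_rot: [-0.001, 0.998, 0.06, 0.002]
contact_force: [-0.3, 0.3, -0.5]
gripper_width: 0.534
t 35.93 p [0.3363 0.2946 0.0979] R
 [[ 0.993  0.12   0.005]
 [ 0.12  -0.993  0.002]
 [ 0.005 -0.002 -1.   ]] 
F [-0.3  0.3 -0.5] w 0.534 q [-1.14  0.47  0.34  2.26 -0.35  0.46 -0.4 ]
turn [-0.0015 -0.0049 -0.0094] rows 0.1 | then shift [0.0007 0.0002 0.0209] rows 0.5
```

```bash
python3 -m creep '[[[0,-0.005,-0.009,-0.001,-0.001,0.012,0.045],[0,0,0,0,0,0.009,0.045],[0,0,0,0,0,0,0.045],[0,0,0,0,0,0,0]]]'
python3 -c "
from h import *
st();go([.337,.2945,.077],down(.13))"
python3 -m creep '[[[0,0,0,0,0,0,0],[0,0,0,0,0,0,0],[0,0,0,0,0,0,0],[0,0,0,0,0,0,0],[0,0,0,0,0,0,0],[0,0,0,0,0,0,0]]]'
python3 -m creep '[[[0,0,0,0,0,-0.02,0],[0,0,0,0,0,-0.03,0],[0,0,0,0,0,-0.03,0],[0,0,0,0,0,-0.03,0],[0,0,0,0,0,0,0]]]'
python3 -c "
from h import *
st();c,s=np.cos(.03),np.sin(.03)
B=lambda x,y: [.568+c*x-s*y,-.0065+s*x+c*y]
print(B(0,-.087));go(B(0,-.087)+[.18],down(.03)); save(cam('wrist'),'w29')"
```

```text
t: 36.27
eef_pos: [0.337, 0.2956, 0.0766]
tool_rot: [-0.002, 0.998, 0.064, 0.001]
contact_force: [-0.2, 0.7, 0.2]
gripper_width: 0.405
t 36.27 p [0.337  0.2956 0.0766] R
 [[ 0.992  0.128  0.002]
 [ 0.128 -0.992  0.004]
 [ 0.002 -0.003 -1.   ]] 
F [-0.2  0.7  0.2] w 0.405 q [-1.11  0.51  0.3   2.26 -0.38  0.41 -0.37]
turn [-0.0033 -0.002  -0.0013] rows 0.0 | then shift [-0.0002  0.001  -0.0004] rows 0.0
t: 36.77
eef_pos: [0.3373, 0.2956, 0.0773]
tool_rot: [-0.002, 0.998, 0.064, 0.001]
contact_force: [0.6, -0.2, -1.5]
gripper_width: 0.194
t: 37.18
eef_pos: [0.3364, 0.2938, 0.1899]
tool_rot: [0.001, 0.998, 0.064, -0.001]
contact_force: [1.2, 0.7, -0.4]
gripper_width: 0.19
t 37.18 p [0.3364 0.2938 0.1899] R
 [[ 0.992  0.127 -0.002]
 [ 0.127 -0.992 -0.001]
 [-0.002  0.001 -1.   ]] 
F [ 1.2  0.7 -0.4] w 0.19 q [-1.26  0.29  0.47  2.21 -0.21  0.69 -0.52]
[np.float64(0.5706096085176171), np.float64(-0.09346085293616192)]
turn [0.0013 0.002  0.0976] rows 0.8 | then shift [0.2225 0.3941 0.0099] rows 11.3
```

View pics/w29.png

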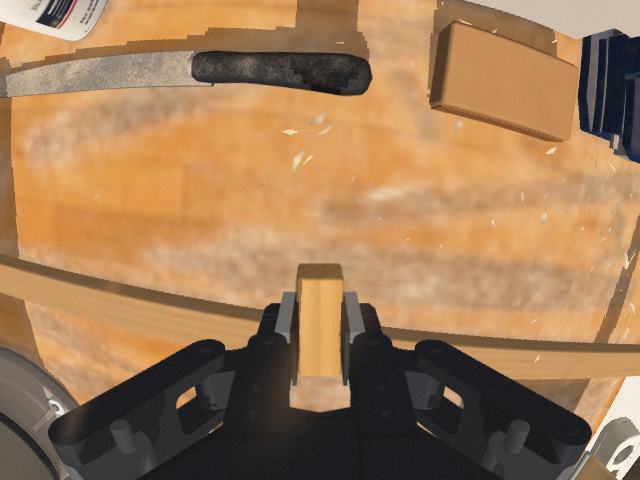

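```bash
python3 -m creep '[[[0,0,0,0.01,0.015,-0.003,0],[0,0,0.02,0.019,0.027,0,0],[0,0,0.02,0.022,0.034,0,0],[0,0,0.02,0.022,0.035,0,0],[0,0,0.02,0.022,0.035,0,0],[0,0,0.015,0.022,0.035,0,0],[0,0,0,0.022,0.035,0,0],[0,0,0,0.022,0.035,0,0],[0,0,0,0.02,0.035,0,0],[0,0,0,0.018,0.035,0,0],[0,0,0,0.008,0.03,0,0],[0,0,0,0,0.018,0,0],[0,0,0,0,0,0,0]]]'
python3 -c "
from h import *
st();go([.568,-.0945,.13],down(.03)); save(cam('wrist'),'w30')"
```

```text
t: 38.32
eef_pos: [0.5688, -0.0711, 0.1775]
tool_rot: [0.003, 1.0, 0.023, -0.008]
contact_force: [-1.0, 0.2, -1.5]
gripper_width: 0.194
t 38.32 p [ 0.5688 -0.0711  0.1775] R
 [[ 0.999  0.045 -0.016]
 [ 0.045 -0.999 -0.007]
 [-0.016  0.006 -1.   ]] 
F [-1.   0.2 -1.5] w 0.194 q [-0.39  0.52  0.53  1.93 -0.34  0.8   0.37]
turn [0.0063 0.0164 0.015 ] rows 0.1 | then shift [-0.0015  0.0233  0.0475] rows 1.3
```

View pics/w30.png

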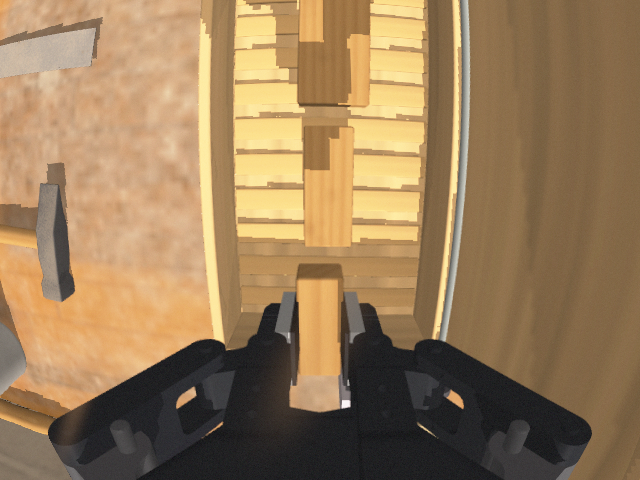

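```bash
python3 -m creep '[[[0.006,0.016,0.015,0,0.01,0.005,0],[0,0,0,0,0.012,0.012,0],[0,0,0,0,0.003,0.015,0],[0,0,0,0,0,0.01,0],[0,0,0,0,0,0,0],[0,0,0,0,0,0,0]]]'
python3 -c "
from h import *
st();go([.568,-.0945,.087],down(.03))"
```

```text
t: 38.87
eef_pos: [0.5668, -0.086, 0.1285]
tool_rot: [-0.003, 1.0, 0.019, -0.004]
contact_force: [-0.4, 0.1, -0.9]
gripper_width: 0.193
t 38.87 p [ 0.5668 -0.086   0.1285] R
 [[ 0.999  0.038 -0.009]
 [ 0.038 -0.999  0.007]
 [-0.008 -0.007 -1.   ]] 
F [-0.4  0.1 -0.9] w 0.193 q [-0.31  0.59  0.47  1.95 -0.41  0.7   0.45]
turn [-0.0068  0.0084  0.0084] rows 0.1 | then shift [0.001  0.0085 0.0415] rows 1.1
```

```bash
python3 -m creep '[[[-0.006,0.008,0.007,0.001,0.009,0.01,0],[0,0,0,0,0.002,0.012,0],[0,0,0,0,0,0.008,0],[0,0,0,0,0,0,0],[0,0,0,0,0,0,0]]]'
python3 -c "
from h import *
st();go([.568,-.0945,.087],down(.03))"
```

```text
t: 39.28
eef_pos: [0.569, -0.0913, 0.0973]
tool_rot: [-0.002, 1.0, 0.019, -0.0]
contact_force: [-0.3, 0.4, 0.6]
gripper_width: 0.189
t 39.28 p [ 0.569  -0.0913  0.0973] R
 [[ 0.999  0.038 -0.   ]
 [ 0.038 -0.999  0.004]
 [-0.    -0.004 -1.   ]] 
F [-0.3  0.4  0.6] w 0.189 q [-0.28  0.63  0.44  1.96 -0.44  0.64  0.48]
turn [-0.004   0.0002  0.0085] rows 0.1 | then shift [-0.0011  0.0032  0.0103] rows 0.3
```

```bash
python3 -m creep '[[[-0.004,0,0.008,-0.001,0.0035,0.005,0],[0,0,0,0,0,0.004,0],[0,0,0,0,0,0.001,0],[0,0,0,0,0,0,0]]]'
python3 -c "
from h import *
st();go([.568,-.0945,.087],down(.03))"
```

```text
t: 39.62
eef_pos: [0.5687, -0.0941, 0.0873]
tool_rot: [-0.0, 1.0, 0.015, 0.0]
contact_force: [-0.1, 0.5, -0.4]
gripper_width: 0.194
t 39.62 p [ 0.5687 -0.0941  0.0873] R
 [[ 1.     0.031  0.001]
 [ 0.031 -1.     0.   ]
 [ 0.001 -0.    -1.   ]] 
F [-0.1  0.5 -0.4] w 0.194 q [-0.27  0.65  0.43  1.96 -0.45  0.62  0.49]
turn [-0.0002 -0.001   0.0008] rows 0.0 | then shift [-0.0007  0.0004  0.0003] rows 0.0
```

```bash
python3 -m creep '[[[0,0,0,0,0,0,0.04],[0,0,0,0,0,0,0.04],[0,0,0,0,0,0,0.04],[0,0,0,0,0,0,0.04],[0,0,0,0,0,-0.02,0.04],[0,0,0,0,0,-0.03,0.04],[0,0,0,0,0,-0.035,0.04],[0,0,0,0,0,-0.035,0.04],[0,0,0,0,0,-0.035,0.04],[0,0,0,-0.02,0,-0.035,0.04],[0,0,0,-0.03,0,-0.02,0.04],[0,0,0,-0.03,0,0,0.04],[0,0,0,-0.03,-0.01,0,0.04],[0,0,0,0,0,0,0.04]]]'
python3 -c "
from h import *
st();save(cam('wrist'),'w31');t=cam('top');save(t,'t31',(130,150,500,350),2.1)
for n in ['wrist','scene']: lid(cam(n))"
```

```text
t: 40.78
eef_pos: [0.4557, -0.0889, 0.3079]
tool_rot: [-0.001, 1.0, 0.014, 0.001]
contact_force: [-0.2, 0.6, -1.4]
gripper_width: 0.47
t 40.78 p [ 0.4557 -0.0889  0.3079] R
 [[ 1.     0.029  0.003]
 [ 0.029 -1.     0.001]
 [ 0.003 -0.001 -1.   ]] 
F [-0.2  0.6 -1.4] w 0.47 q [-0.54  0.12  0.66  2.07 -0.09  0.97  0.2 ]
lid th 1.7297534131368524 28010 face/plane slope -0.1824005366659467
lid th 1.8159824781958518 283 face/plane slope -0.17679276167741584
```

View pics/w31.png

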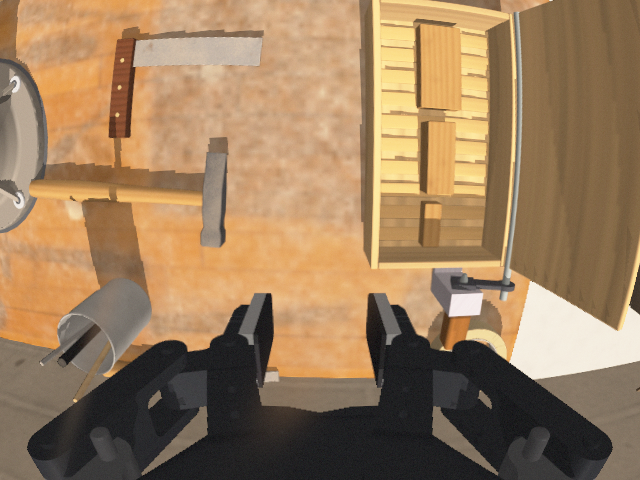

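View pics/t31.png

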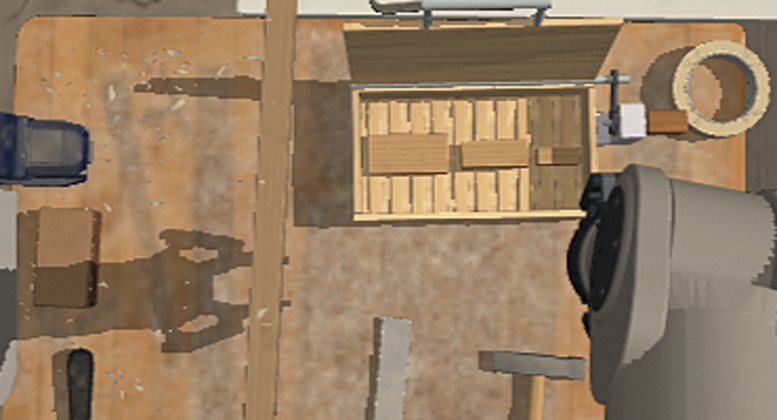

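```bash
python3 -c "
from h import *
c=cam('wrist');W=cloud(c);save(c,'w32',(400,0,540,180),4)
for nm,uv in [('wide',(440,65)),('thick',(438,160)),('small',(432,225)),('handle',(455,332)),('blocktop',(462,300)),('slat',(400,60))]: print(nm,np.median(W[uv[1]-2:uv[1]+3,uv[0]-2:uv[0]+3].reshape(-1,3),0).round(4))
save(c,'w33',(400,240,540,360),5)
t=cam('top');save(t,'t33',(400,180,500,240),7)
"
```

```text
wide [0.5746 0.0625 0.0283]
thick [ 0.5731 -0.031   0.0381]
small [ 0.5762 -0.0973  0.0278]
handle [ 0.6075 -0.2019  0.0579]
blocktop [ 0.6045 -0.1613  0.0663]
slat [0.5388 0.0677 0.0081]
```

View pics/w33.png

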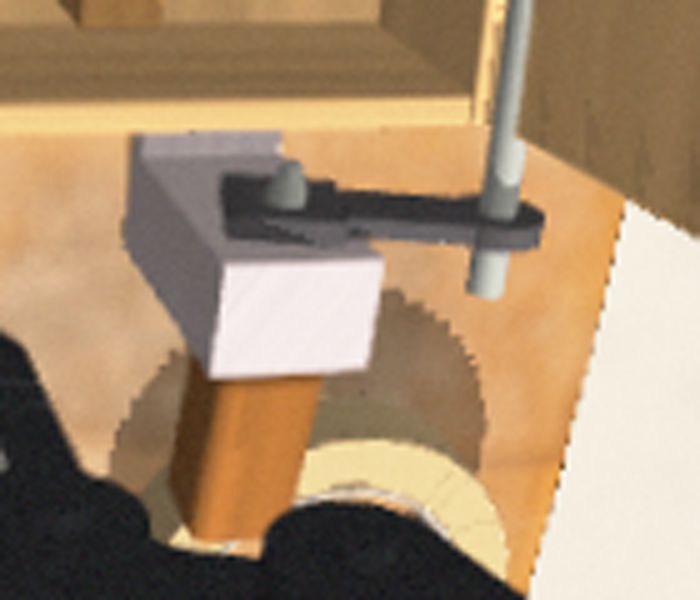

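View pics/t33.png

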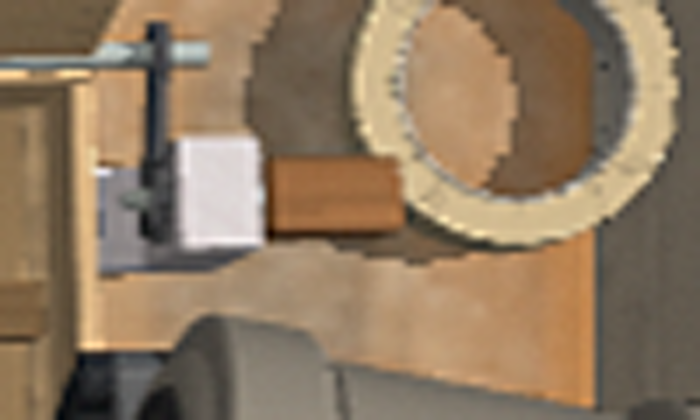

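```bash
python3 -c "
from h import *
t=cam('top')
for n in ['wrist','top']:
  W=cloud(cam(n)); m=np.all((W>[.595,-.216,.045])&(W<[.612,-.183,.07]),-1); g=W[m]; print(n,len(g),'tilt',np.polyfit(g[:,1],g[:,2],1)[0])
f=lambda u,v,z: px(t,400+u/7,180+v/7,z)
print('block face',f(265,190,.066),'handle near',f(270,195,.061),'far',f(404,195,.056))
st()"
```

```text
wrist 379 tilt 0.11469260966154057
top 120 tilt 0.11467546907274279
block face [ 0.60218297 -0.17886079  0.066     ] handle near [ 0.6013699  -0.18154329  0.061     ] far [ 0.60260552 -0.22354232  0.056     ]
t 41.23 p [ 0.4611 -0.0892  0.3076] R
 [[ 1.     0.03   0.005]
 [ 0.03  -1.    -0.003]
 [ 0.004  0.003 -1.   ]] 
F [-0.  -0.3  0.2] w 0.468 q [-0.53  0.13  0.66  2.06 -0.1   0.97  0.2 ]
```

```bash
python3 -c "
from h import *
print(hand_in())"
```

```text
the job is handed in; nothing more can be done
None
```

I raised the lid by its bar to about 1.75 rad and pushed the pin through the guide block and the stay-arm eye until the handle stopped against the block. Then I laid the three pieces that were present (thick, wide and small; there was no dowel) flat in a row on the box floor. I handed the job in at about 41 s; the hand-in gives no verdict.

**Last checks**
- **Lid:** three camera fits agreed on about 1.75 rad.
- **Pin:** its tip shows beyond the arm. The top view puts the gap between handle and block at about 1–3 mm, so the tip is roughly 39–41 mm deep (34 mm or more is needed).
- **Pin tilt:** after release the handle sagged by about 0.115 rad in the hole's clearance, which is within the 0.2 limit.
- **Pieces:** the tops of the wide, thick and small pieces are at 28, 38 and 28 mm, which matches lying on the 10 mm floor. There are gaps between them.
- **Bystanders:** I never touched the sanding block or the tape roll, and they look unmoved in the pictures; I did not measure them again at the end.
- **Robot:** it is about 0.3 m up, clear of everything.

No check failed. The camera calibrations disagreed with each other by 1–2 mm.

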